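Put the microscope accessories back on their outline pads

TASK

Tidy the microscope bench: set the objective canister, the round dish, the cover-slip box and the slide-rest block each onto the white pad whose dark silhouette has its shape and size, upright as it is now, centred in the silhouette and with the box and the block lined up lengthwise with theirs (either way round). The cover-slip box has been left on the dish's pad, so it must be cleared off before the dish can go there. Leave the timer and the oil bottle where they stand.

Things in the scene. Friction and masses are not known exactly. Their poses are not given: they have to be found in the camera images.
- can: Screw-top canister of a spare objective: white body with a wider black cap, round and upright, 54 mm tall; body 36 mm in diameter, cap (the top 20 mm) 39 mm. Origin: centre of its underside; z up.
- dish: Flat round dish with a dark purple filling and a clear rim, 62 mm in diameter; looks about 10 mm tall, gripping surface 15 mm tall from its underside. Lies flat on the work board (a flat grey board 10 mm thick, its top at z = 0.010, on which all pads and things but the oil bottle lie). Origin: centre of its underside; z up.
- coverslip_box: Small closed light-blue cover-slip box, lid fixed, 32 mm along its x by 49 mm along its y, 14 mm tall. At the start it lies on the pad with the large round silhouette, which is not its own. Origin: centre of its underside; z up.
- block: Plain green foam slide-rest block lying flat, 50 mm along its x by 76 mm along its y, 29 mm tall. (Beyond the work board a microscope cable hangs in the air about 0.75 m ahead of the robot, near the middle, from 0.19 m up: keep the wrist nearer than that.) Origin: centre of its underside; z up.
- pad_can: A thin flat pad fixed on the work board, white, square, 92 x 92 x 4 mm, with a small dark round silhouette, 45 mm in diameter (3 mm more all round than the canister). Origin: centre of its underside, the middle of the silhouette (its top is 4 mm higher); z up.
- pad_dish: A thin flat pad fixed on the work board, white, square, 92 x 92 x 4 mm, with a large dark round silhouette, 68 mm in diameter (3 mm more all round than the dish). At the start the cover-slip box lies in it. Origin: centre of its underside, the middle of the silhouette (its top is 4 mm higher); z up.
- pad_coverslip: A thin flat pad fixed on the work board, white, square, 92 x 92 x 4 mm, with a small dark rectangular silhouette, 38 mm along the pad's x by 55 mm along its y (3 mm more all round than the cover-slip box). Origin: centre of its underside, the middle of the silhouette (its top is 4 mm higher); z up.
- pad_block: A thin flat pad fixed on the work board, white, square, 92 x 92 x 4 mm, with a large dark rectangular silhouette, 56 mm along the pad's x by 82 mm along its y (3 mm more all round than the block). Origin: centre of its underside, the middle of the silhouette (its top is 4 mm higher); z up.
- timer: Bystander, not to be moved: white kitchen-style timer, lying on the work board among the pads, about 65 x 65 mm square, 19 mm tall, with a dark display and small keys. Origin: centre of its underside; z up.
- oil_bottle: Bystander, not to be moved: dark round bottle with a red cap, 34 mm in diameter, 105 mm tall, standing upright on the bare worktop (z = 0) at the right front, near the robot. Origin: centre of its underside; z up.
There are look-alikes about, which are no part of the job. Leave any blue look-alike of the dish alone.

How it is judged:
By the outcome, as a careful person would: the job done as asked, in the order asked, and still so for the second after the job is handed in, with the robot touching nothing.
It also fails if it takes over 115 s, if anything falls off the work surface, if the arm or the gripper's body presses on something with over 40 N, if the wrist force passes 120 N, or if a joint passes its speed limit or range.

ROBOT

A 6-joint arm with a two-finger parallel gripper is mounted at the origin on a cart in front of the work surface, level with it; the furniture and walls round the work are solid. World frame = base frame: x ahead of the robot, y to its left, z up, the work surface at z = 0. Lengths are in m, angles in rad, forces in N, time in s.
With the tool pointing down it reaches from about 0.35 to 0.775 m from the base axis. Payload 5.5 kg.
Tool frame: the origin (TCP) lies at the very end of the fingers, on their centre line; the grasp point (between the pads) lies 19 mm behind it; z points along the fingers, y is the line along which they close (so a half turn about z gives the same grasp; the last joint's range is limited). The gripper opens to 85 mm and grips with 20 to 120 N. Pads are 22 mm wide; open, the fingers measure 114 mm over their backs; the gripper's body (76 mm by 85 mm) begins 54 mm behind the grasp point. The pads swing forward as they close: fully open they stand 13 mm farther back than shut.
Start: joints at [1.199, 0.313, 0.046, 1.304, 0, 1.431], TCP at [0.132, 0.56, 0.201] pointing down, gripper open.
Joint ranges: [-2.76, 2.76], [-0.86, 1.69], [-1.03, 1.26], [-2.2, 2.34], [-1.47, 1.5], [-3.14, 3.14]. Speed limits (rad/s): [2.57, 2.57, 3.14, 3.14, 3.14, 3.14].

INTERFACE

Orientations are given as a unit quaternion [w, x, y, z].
In Python, from workcell import env, viewer, nets gives the robot as it stands. The module is installed in compiled form; this text tells all that it offers.
- The arm moves only by the shell command python3 -m creep 'ROWS' [OPENING] [FORCE]. ROWS is a JSON list of rows, 1 to 8 of them, each of 6 numbers: dx, dy, dz in m, then a rotation vector rx, ry, rz in rad; each row is the pose to reach, as a shift and turn from the pose commanded when the command began, along the tool's axes at that moment; what a row does not reach only later rows make up. A row lasts 1/8 s, in which the tool goes at most 0.0625 m and 0.188 rad, less where a joint would pass 70% of its speed; a pose out of reach is approached as far as the arm can. OPENING is the finger opening in m, set as the command begins (- or left out keeps the last). The fingers move at their own pace and stop on an object; FORCE is the grip in N (left out, the last holds). Time passes only in rows, so rows that do not move let the fingers close. It prints the time, the measured TCP pose, the force, the opening and the grip force at its end.
- env.get_state(): the state, without advancing time (a new reading comes with each control period).
- viewer.read_camera(name): name is "side" or "top" or "wrist"; returns a dict with "image" (400x640x3 uint8, red, green, blue), "K" (3x3 intrinsics, pixels), "R" (3x3) and "t" (3): a world point X has camera coordinates R X + t. Camera axes: x right, y down, z forward; pixel columns grow to the right and rows downward; lengths in m; the calibration is good to about 2 mm. A picture is of the moment at which its call begins. There is no depth.
- env.hand_in(): hands the job in; it is judged then, once.
Trained networks look in a picture, given as the dict that the camera call returned (one of the last four; its "shot" number tells which), for a name from the list of things; names that differ only in an ending like _2 or _b are one class to them, and where a whole thing is asked for, a point or a joint stands for the part that bears it (a point fixed in the world has none). Each returns a list of dicts, best first, with "confidence" (0 to 1); they miss things now and then, are a little off and sometimes report something else, mostly with a low value. They report only what shows in the picture. A call takes as long as a camera call. They do not tell look-alikes from the thing itself.
- nets.outline_of(label, picture): "region" (400x640 bool, what is visible of it) and "box" ([left, top, right, bottom] in pixels, round what is visible of it).
The state is a dict: "clock": time; "joint_pos": joint angles; "qvel": joint speeds; "tau": joint torques, N m; "tcp_pos": TCP position; "orientation": TCP orientation; "wrist_force": force on the tool from outside, world axes, zero at the start; "ft_torque": the same for the moment, N m; "finger_gap": finger opening in m; "grip_force": force on a finger pad.
Only numpy, scipy, OpenCV 4.12 (cv2) and the standard library are available. Lean on these libraries where they do the work, as an engineer would, in place of code of your own. Each camera call takes 0.05 s, during which the arm holds its last target. There are 200 camera calls.

## Working session

There is one attempt and no reset: what is moved stays moved. The work goes in short steps, Python scripts to look and compute and a shell command to move; the robot and the scene stay as the last step left them, time stands still between calls to the robot, and variables do not carry over. Pictures are saved under pics/ and viewed, at most 14 in all, crops included, and the job is handed in when it is done.

```bash
mkdir -p pics
cat > h.py <<'E'
import numpy as np, cv2
from workcell import env, viewer, nets
def save(p,n): cv2.imwrite(f'pics/{n}.png',p['image'][:,:,::-1])
def ray(p,u,v,z):
    R,t,K=map(np.array,(p['R'],p['t'],p['K'])); c=-R.T@t
    d=R.T@np.linalg.solve(K,[u,v,1.]); return c+d*(z-c[2])/d[2]
E
python3 - <<'E'
from h import *
s=env.get_state(); print(s['tcp_pos'],s['orientation'],s['finger_gap'],s['clock'])
for n in('top','side'):
    p=viewer.read_camera(n); save(p,n+'0'); R=np.array(p['R']); print(n,-R.T@np.array(p['t']),R[2])
    for l,z in dict(can=.064,dish=.02,coverslip_box=.028,block=.039,pad_can=.014,pad_dish=.014,pad_coverslip=.014,pad_block=.014,timer=.029,oil_bottle=.105).items():
        for o in nets.outline_of(l,p):
            m=o['region'].astype(np.uint8); v,u=np.nonzero(m); print(l,round(o['confidence'],2),o['box'],ray(p,u.mean(),v.mean(),z)[:2].round(4))
E
```

```text
[0.13190476 0.55908095 0.20038518] [-2.24760811e-04  1.15639753e-01  9.93290786e-01 -9.01234148e-04] 0.08526933976154662 0.0
top [ 0.32008179 -0.01695691  1.17399753] [ 9.42445909e-02  1.42060226e-04 -9.95549063e-01]
can 0.57 [205.5, 200.5, 221.6, 212.6] [0.4152 0.2806]
dish 0.64 [330.4, 192.9, 348.4, 213.3] [ 0.4349 -0.0841]
dish 0.64 [189.5, 241.1, 209.9, 264.0] [0.2832 0.3256]
dish 0.45 [400.4, 149.2, 429.3, 173.6] [ 0.5712 -0.3056]
coverslip_box 0.63 [344.8, 149.4, 362.5, 165.0] [ 0.571  -0.1204]
coverslip_box 0.52 [335.3, 138.6, 372.5, 176.7] [ 0.5726 -0.1143]
pad_can 0.85 [263.0, 188.9, 302.4, 226.8] [0.4211 0.0904]
pad_dish 0.94 [332.2, 137.4, 372.3, 176.0] [ 0.5734 -0.1169]
pad_coverslip 0.87 [393.1, 191.6, 431.8, 226.8] [ 0.4284 -0.2963]
pad_block 0.84 [257.2, 134.9, 286.4, 164.7] [0.5883 0.1276]
timer 0.71 [201.8, 139.1, 226.6, 168.3] [0.5677 0.2891]
oil_bottle 0.63 [408.8, 251.2, 423.1, 266.1] [ 0.288  -0.2857]
side [0.47095839 0.55289073 0.91842637] [-0.05918122 -0.53995832 -0.8396086 ]
can 0.63 [318.3, 307.5, 337.4, 328.7] [0.4184 0.29  ]
dish 0.73 [381.3, 324.1, 407.2, 
[... 175 characters left out ...]
6.5, 267.7, 136.4] [ 0.5696 -0.3077]
coverslip_box 0.21 [291.0, 217.7, 341.6, 263.6] [0.4227 0.097 ]
block 0.94 [243.7, 107.8, 266.1, 137.4] [ 0.5675 -0.2959]
block 0.37 [315.7, 305.2, 336.7, 330.0] [0.4174 0.2812]
pad_can 0.79 [289.8, 219.1, 342.8, 265.8] [0.4229 0.0904]
pad_dish 0.69 [231.5, 163.6, 271.8, 192.0] [ 0.5753 -0.1159]
pad_dish 0.16 [240.7, 163.7, 262.8, 180.5] [ 0.5738 -0.1301]
pad_coverslip 0.59 [283.4, 107.0, 323.9, 138.1] [ 0.4276 -0.2984]
pad_block 0.64 [228.6, 239.0, 268.5, 282.3] [0.59   0.1271]
timer 0.56 [234.8, 310.8, 272.6, 348.6] [0.5707 0.2942]
oil_bottle 0.83 [342.9, 91.9, 359.6, 124.5] [ 0.2989 -0.2503]
oil_bottle 0.3 [242.8, 106.4, 266.5, 136.1] [ 0.5619 -0.2334]
```

Run:
```python
import cv2
a=cv2.imread('pics/top0.png')[120:280,180:445]; cv2.imwrite('pics/top0c.png',cv2.resize(a,None,fx=3,fy=3,interpolation=cv2.INTER_CUBIC))
a=cv2.imread('pics/side0.png')[80:370,210:430]; cv2.imwrite('pics/side0c.png',cv2.resize(a,None,fx=2,fy=2,interpolation=cv2.INTER_CUBIC))
```

```text
(no output)
```

View pics/top0c.png

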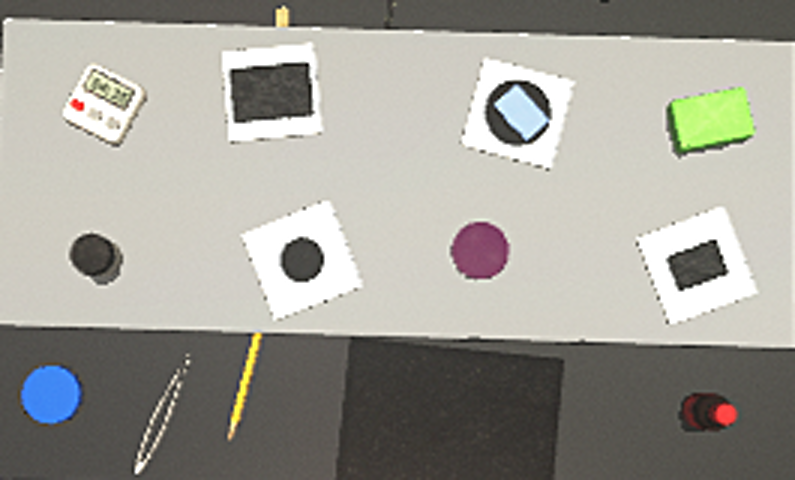

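View pics/side0c.png

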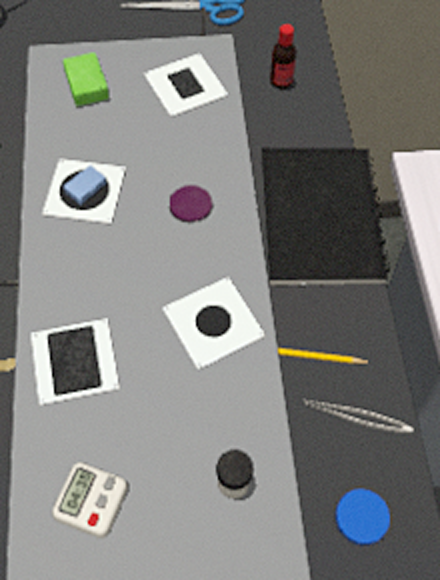

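The crops show the purple dish at top-crop (480,250), the block at (710,120), the box tilted on the round pad at (520,110), and the can at (95,255). The blue look-alike lies off the board at (50,395). I'll move to look closer with the wrist camera.

```bash
cat >> h.py <<'E'
from scipy.spatial.transform import Rotation as Ro
def pose():
    s=env.get_state(); w,x,y,z=s['orientation']; return np.array(s['tcp_pos']),Ro.from_quat([x,y,z,w])
def row(x,y,z,phi=None,src=None):
    """tool-axes row to reach world xyz, fingers closing along world angle phi (deg, mod 180)"""
    P,R=src or pose(); M=R.as_matrix()
    cur=np.degrees(np.arctan2(M[1,1],M[0,1]))
    if phi is None: phi=cur
    else: phi=cur+(phi-cur+90)%180-90
    a=np.radians(phi); yv=np.array([np.cos(a),np.sin(a),0]); zv=np.array([0,0,-1.]); xv=np.cross(yv,zv)
    T=Ro.from_matrix(np.c_[xv,yv,zv]); d=M.T@(np.array([x,y,z])-P); r=(R.inv()*T).as_rotvec()
    print('row',np.round([*d,*r],4).tolist(),'rows>=',round(max(np.linalg.norm(d)/.0625,np.linalg.norm(r)/.188),1),'phi',round(phi,1),'cur',round(cur,1))
    return np.array([x,y,z]),T
def masks(p,kind):
    h=cv2.cvtColor(p['image'],cv2.COLOR_RGB2HSV); H,S,V=[h[:,:,i].astype(int) for i in range(3)]
    return {'white':(V>200)&(S<40),'dark':(V<80)&(S<90),'blue':(H>95)&(H<118)&(S>50)&(V>120),'green':(H>40)&(H<75)&(S>110)&(V>90),'purple':(H>140)&(H<172)&(S>70)}[kind].astype(np.uint8)
def rect(p,kind,z,near=None,rad=.08,amin=60):
    """blobs of a colour projected on plane z -> minAreaRect in mm"""
    m=masks(p,kind); n,l,st,c=cv2.connectedComponentsWithStats(m)
    for i in range(1,n):
        if st[i,4]<amin: continue
        w=ray(p,*c[i],z)
        if near is not None and np.hypot(*(w[:2]-near))>rad: continue
        cs,_=cv2.findContours((l==i).astype(np.uint8),cv2.RETR_EXTERNAL,cv2.CHAIN_APPROX_NONE)
        k=max(cs,key=len)[:,0]; q=np.array([ray(p,u,v,z)[:2]*1000 for u,v in k],np.float32)
        (cx,cy),(a,b),an=cv2.minAreaRect(q); 
        if a>b: a,b,an=b,a,an+90
        (ex,ey),er=cv2.minEnclosingCircle(q)
        edge=(k[:,0]<2).any() or (k[:,0]>637).any() or (k[:,1]<2).any() or (k[:,1]>397).any()
        print(kind,'c',np.round([cx,cy],1),'size',np.round([a,b],1),'long axis deg',round((an+90)%180,1),'circle',np.round([ex,ey,2*er],1),'cen',(w[:2]*1000).round(1),'EDGE' if edge else '')
E
python3 - <<'E'
from h import *
p=viewer.read_camera('top')
for k,z in dict(white=.014,dark=.014,blue=.028,green=.039,purple=.02).items(): rect(p,k,z,np.array([.5,0]),.4)
row(.40,.19,.30,90)
E
```

```text
white c [766.8 247.2] size [10.2 63.6] long axis deg 116.6 circle [766.4 246.9  63.9] cen [766.5 247.9] 
white c [502.5   2.2] size [304.8 790.3] long axis deg 90.0 circle [502.6   1.8 845.2] cen [497.6   5.1] 
dark c [817.6  42.2] size [ 47.2 196.1] long axis deg 77.0 circle [827.6  39.9 197.9] cen [814.3  16.5] 
dark c [780.5  87. ] size [ 92.9 167. ] long axis deg 80.8 circle [744.7  92.7 167.8] cen [785.6  79.7] 
dark c [784.1 219.4] size [ 32. 145.] long axis deg 121.4 circle [780.4 217.3 145.2] cen [784.8 210.9] 
dark c [497.4 376.8] size [110.9 326.9] long axis deg 10.3 circle [500.3 355.  329.4] cen [464.5 385.7] 
dark c [ 656.5 -350.1] size [ 30.5 110.4] long axis deg 73.8 circle [ 645.4 -346.9  110.5] cen [ 655.5 -355.5] 
dark c [588.5 127.3] size [53.6 78.4] long axis deg 97.5 circle [589.  127.6  89. ] cen [588.4 127.5] 
dark c [ 575.4 -118.1] size [59.9 60.7] long axis deg 1.7 circle [ 575.3 -117.9   65.1] cen [ 574.7 -114.8] 
dark c [420.5 296. ] size [38.  41.3] long axis deg 66.3 circle [421.4 295.2  42.8] cen [420. 296.] 
dark c [421.4  89.9] size [38.1 39.8] long ax
[... 191 characters left out ...]
ize [153.5 212. ] long axis deg 85.6 circle [267.8 -58.4 254.8] cen [266.1 -58.8] 
dark c [258.3 224.7] size [ 24.9 107.9] long axis deg 164.2 circle [259.  227.4 108.1] cen [247.9 231.6] 
dark c [ 284.7 -306.5] size [34.7 49.9] long axis deg 91.7 circle [ 282.8 -307.5   52.6] cen [ 283.9 -303. ] 
blue c [283.8 325.1] size [51.5 54.9] long axis deg 91.7 circle [283.7 325.1  56.8] cen [283.7 325. ] 
green c [ 568.6 -303.2] size [50.2 78.4] long axis deg 103.9 circle [ 569.2 -303.3   88.5] cen [ 568.4 -304.4] 
purple c [435.8 -85.2] size [52.9 53.2] long axis deg 1.5 circle [435.4 -84.9  55.3] cen [435.3 -84.2] 
row [-0.3456, -0.2982, -0.0987, 0.0001, 0.0, -0.2318] rows>= 7.5 phi 90.0 cur 76.7
```

```bash
python3 -m creep '[[-0.3456,-0.2982,-0.0987,0,0,-0.2318],[-0.3456,-0.2982,-0.0987,0,0,-0.2318],[-0.3456,-0.2982,-0.0987,0,0,-0.2318],[-0.3456,-0.2982,-0.0987,0,0,-0.2318],[-0.3456,-0.2982,-0.0987,0,0,-0.2318],[-0.3456,-0.2982,-0.0987,0,0,-0.2318],[-0.3456,-0.2982,-0.0987,0,0,-0.2318],[-0.3456,-0.2982,-0.0987,0,0,-0.2318]]' 0.085
python3 -m creep '[[0,0,0,0,0,0],[0,0,0,0,0,0]]'
python3 - <<'E'
from h import *
print(pose()[0]); p=viewer.read_camera('wrist'); save(p,'w1'); R=np.array(p['R']); print(-R.T@np.array(p['t']),R[2],R[0])
rect(p,'white',.014,None,1,2000); rect(p,'dark',.014); 
for l,z in dict(can=.064,pad_can=.014).items():
    for o in nets.outline_of(l,p):
        v,u=np.nonzero(o['region']); print(l,o['confidence'],o['box'],ray(p,u.mean(),v.mean(),z)[:2])
E
```

```text
clock: 2.15
tcp_pos: [0.4017, 0.1877, 0.3009]
orientation: [0.001, 0.002, 1.0, 0.0]
wrist_force: [0.5, 1.1, 0.4]
finger_gap: 0.0851
grip_force: 0.0
clock: 2.4
tcp_pos: [0.3995, 0.1903, 0.2998]
orientation: [-0.0, 0.0, 1.0, 0.0]
wrist_force: [-0.2, -0.7, -0.4]
finger_gap: 0.0852
grip_force: 0.0
[0.3995424  0.19025858 0.29983204]
[0.31494071 0.19062421 0.47311094] [ 3.27668632e-01  1.52673573e-04 -9.44792699e-01] [-1.29597764e-04  9.99999985e-01  1.16648285e-04]
white c [423.5  90.1] size [91.6 91.8] long axis deg 23.4 circle [423.2  89.8 126.9] cen [421.3  90.1] 
dark c [554.4 188.4] size [ 714.5 1329.4] long axis deg 90.0 circle [ 742.2  188.4 1371.9] cen [473.6 136.9] EDGE
dark c [218.1 525.4] size [32.3 41.9] long axis deg 0.0 circle [216.6 525.5  50. ] cen [213.1 525.8] EDGE
dark c [225.  591.4] size [ 59.6 104.4] long axis deg 49.2 circle [238.6 579.6 106.2] cen [225.2 587.1] EDGE
dark c [245.7 561.4] size [11.8 21.3] long axis deg 16.7 circle [245.1 563.5  21.9] cen [245.6 561.9] 
dark c [263.7 581.1] size [18.3 18.5] long axis deg 108.6 circle [264.7 582.2  21.1] cen [264.3 582
[... 599 characters left out ...]
le [429.8 293.6  46.6] cen [428.3 294.2] 
dark c [428.7 680.2] size [11.8 28.2] long axis deg 19.0 circle [428.2 681.7  28.3] cen [430.2 681.9] EDGE
dark c [ 573.  -111.5] size [44.5 63.4] long axis deg 28.2 circle [ 576.7 -119.2   64.2] cen [ 570.8 -105.1] 
dark c [590.4 126.7] size [51.9 78. ] long axis deg 97.4 circle [589.8 126.6  90.7] cen [589.9 126.8] 
dark c [660.2 732.2] size [26.9 61.5] long axis deg 159.9 circle [659.7 732.1  64.7] cen [661.8 730.4] 
dark c [740.3 782.6] size [20.9 34.7] long axis deg 62.6 circle [739.4 783.   35.2] cen [739.8 781.6] EDGE
can 0.88 [369.1, 155.3, 400.8, 187.3] [0.41513088 0.28105991]
pad_can 0.75 [214.5, 132.6, 293.1, 207.0] [0.4214558  0.08995224]
```

View pics/w1.png

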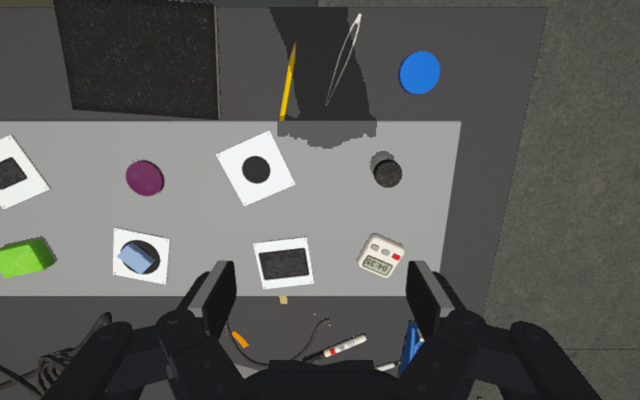

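```bash
python3 -m creep '[[-0.016,0.093,0.13,0,0,0],[-0.016,0.093,0.13,0,0,0],[-0.016,0.093,0.13,0,0,0],[-0.016,0.093,0.13,0,0,0]]'
python3 - <<'E'
from h import *
P,_=pose();print(P); p=viewer.read_camera('wrist'); save(p,'w2')
for o in nets.outline_of('can',p):
        v,u=np.nonzero(o['region']); print(o['confidence'],o['box'],ray(p,u.mean(),v.mean(),.064)[:2])
rect(p,'dark',.064,np.array([.416,.283]),.08); rect(p,'white',.01,np.array([.416,.283]),.08)
E
```

```text
clock: 3.05
tcp_pos: [0.4133, 0.284, 0.1673]
orientation: [-0.003, -0.002, 1.0, -0.001]
wrist_force: [-0.6, 0.3, 0.8]
finger_gap: 0.0851
grip_force: 0.0
[0.4133166  0.28398089 0.16732896]
0.68 [299.0, 167.6, 342.3, 214.6] [0.41393425 0.28487435]
dark c [471.2 280.8] size [430.  797.4] long axis deg 90.4 circle [581.9 281.6 824.2] cen [410.3 304.5] EDGE
dark c [416.2 285.4] size [36.6 40.2] long axis deg 0.3 circle [416.2 285.4  40.9] cen [415.8 285. ]
```

View pics/w2.png

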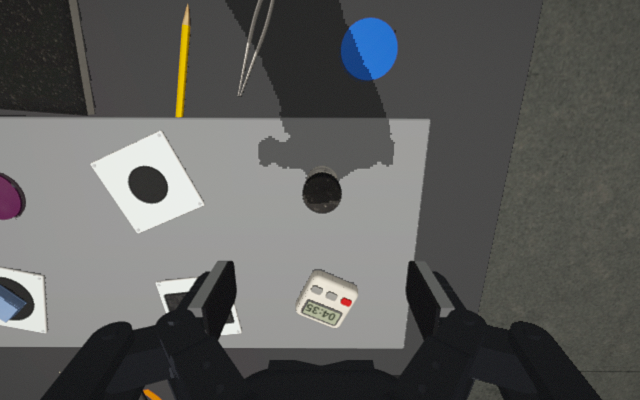

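The can's cap shows at pixel (322,193), which gives world (0.416, 0.285); the timer is clear of the fingers.

```bash
python3 -m creep '[[0,0.002,0.06,0,0,0],[0,0.002,0.115,0,0,0],[0,0.002,0.137,0,0,0],[0,0.002,0.137,0,0,0],[0,0.002,0.137,0,0,0]]'
python3 -m creep '[[0,0,0,0,0,0],[0,0,0,0,0,0],[0,0,0,0,0,0],[0,0,0,0,0,0],[0,0,0,0,0,0]]' 0.02 30
python3 -m creep '[[0,0,0,0,0,0],[0,0,0,0,0,0]]'
python3 - <<'E'
from h import *
row(.4235,.0901,.11,90)
E
```

```text
clock: 3.78
tcp_pos: [0.4177, 0.2856, 0.0352]
orientation: [0.002, 0.0, 1.0, 0.001]
wrist_force: [0.6, -0.0, 0.9]
finger_gap: 0.0849
grip_force: 0.0
clock: 4.4
tcp_pos: [0.4173, 0.2828, 0.0353]
orientation: [0.002, 0.001, 1.0, -0.002]
wrist_force: [-2.4, -10.4, 19.3]
finger_gap: 0.0202
grip_force: 9.5
clock: 4.65
tcp_pos: [0.4172, 0.2828, 0.0353]
orientation: [0.002, 0.001, 1.0, -0.002]
wrist_force: [-2.8, -10.9, 20.0]
finger_gap: 0.0202
grip_force: 9.4
row [-0.0068, -0.1931, -0.0738, -0.0045, 0.0036, -0.0014] rows>= 3.3 phi 90.0 cur 89.9
```

The gap went to 20 mm, so the can isn't held as expected. Looking.

Run:
```python
from h import *
p=viewer.read_camera('wrist'); q=viewer.read_camera('side')
a=p['image'][100:400,150:500,::-1]; b=cv2.resize(q['image'][230:380,230:440,::-1],(420,300),interpolation=cv2.INTER_CUBIC)
cv2.imwrite('pics/w3.png',np.hstack([a,b]))
```

```text
(no output)
```

View pics/w3.png

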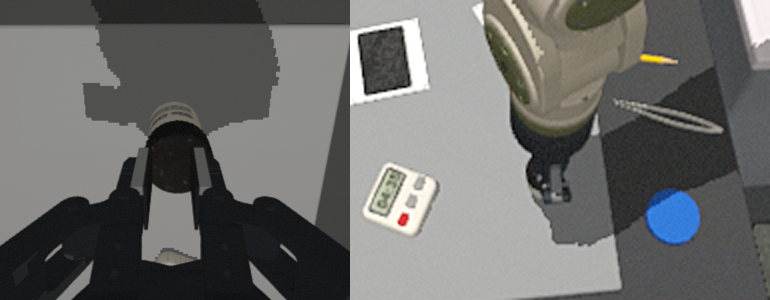

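Run:
```python
import cv2
a=cv2.imread('pics/w3.png')[80:280,100:250]; a=cv2.convertScaleAbs(cv2.resize(a,None,fx=3,fy=3,interpolation=cv2.INTER_CUBIC),alpha=1.6,beta=25)
cv2.imwrite('pics/w3z.png',a)
```

```text
(no output)
```

View pics/w3z.png

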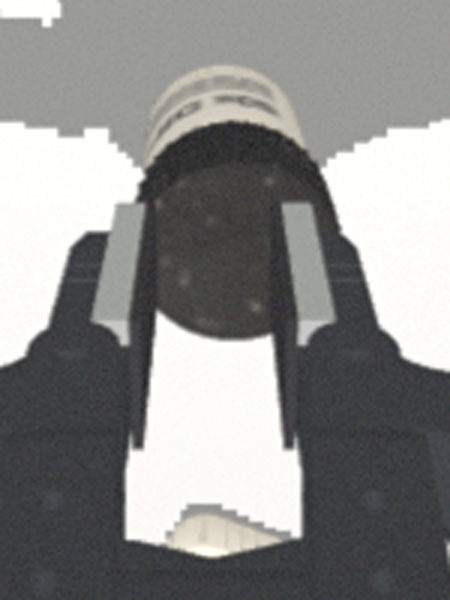

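Run:
```python
from h import *
s=env.get_state(); print({k:np.round(v,3) for k,v in s.items()})
p=viewer.read_camera('wrist'); K,R,t=map(np.array,(p['K'],p['R'],p['t'])); print(K[0,0],-R.T@t)
pr=lambda X:((K@(R@np.array(X)+t))[:2]/(K@(R@np.array(X)+t))[2]).round(0)
P,Q=pose(); M=Q.as_matrix()
for b in(0,-.019,-.038):
    for e in(-1,1):print(b,e,[pr(P+M@[xx,e*.01,b]) for xx in(-.011,.011)],[pr(P+M@[xx,e*.0195,b]) for xx in(-.011,.011)])
for z in(.01,.044,.064):print('can',z,[pr([.4155+dx,.285+dy,z]) for dx,dy in((-.0195,0),(.0195,0),(0,-.0195),(0,.0195))])
for z in(.05,.064,.075):print('seen at',z,[ray(p,u,v,z).round(4)[:2] for u,v in((330,233),(330,293),(297,255),(362,255))])
```

```text
{'clock': np.float64(4.75), 'joint_pos': array([ 0.44 ,  0.293, -0.413,  0.863, -0.006,  0.441]), 'qvel': array([-0.001,  0.   ,  0.001, -0.001, -0.001,  0.   ]), 'tau': array([ 3.6010e+00, -3.4171e+01,  2.3119e+01, -2.9070e+00,  2.6730e+00,
       -3.0000e-02]), 'tcp_pos': array([0.417, 0.283, 0.035]), 'orientation': array([ 0.002,  0.001,  1.   , -0.002]), 'wrist_force': array([-2.495, -9.379, 18.363]), 'ft_torque': array([-2.355,  0.488, -0.073]), 'grip_force': np.float64(9.41), 'finger_gap': np.float64(0.02)}
302.4838600500447 [0.33194491 0.28414843 0.20825933]
0 -1 [array([305., 252.]), array([304., 221.])] [array([290., 252.]), array([289., 221.])]
0 1 [array([336., 252.]), array([336., 221.])] [array([350., 252.]), array([351., 221.])]
-0.019 -1 [array([303., 268.]), array([302., 234.])] [array([287., 268.]), array([285., 234.])]
-0.019 1 [array([337., 268.]), array([338., 234.])] [array([353., 268.]), array([355., 234.])]
-0.038 -1 [array([301., 288.]), array([300., 251.])] [array([283., 288.]), array([281., 251.])]
-0.038 1 [array([339., 288.]), array([340., 251.])] [array([357., 288.]), array([359., 251.])]
can 0.01 [array([323., 193.]), array([323., 243.]), array([296., 219.]), array([351., 219.])]
can 0.044 [array([324., 211.]), array([323., 269.]), array([291., 241.]), array([356., 241.])]
can 0.064 [array([324., 225.]), array([324., 288.]), array([288., 258.]), array([360., 258.])]
seen at 0.05 [array([0.4075, 0.2887]), array([0.4486, 0.2891]), array([0.4219, 0.2693]), array([0.4218, 0.3078])]
seen at 0.064 [array([0.4008, 0.2883]), array([0.4383, 0.2886]), array([0.4139, 0.2706]), array([0.4139, 0.3057])]
seen at 0.075 [array([0.3956, 0.288 ]), array([0.4302, 0.2883]), array([0.4077, 0.2716]), array([0.4076, 0.304 ])]
```

The picture shows the can still upright at pixel (330,262), with the fingertips overlying the cap top. They are standing on it, so the real tips seem to sit well above the reported TCP. I'll raise, shut the gripper and measure the tips.

```bash
python3 -m creep '[[0,0,-0.05,0,0,0],[0,0,-0.1,0,0,0],[0,0,-0.12,0,0,0],[0,0,-0.12,0,0,0],[0,0,-0.12,0,0,0],[0,0,-0.12,0,0,0]]' 0.04
python3 - <<'E'
from h import *
P,_=pose(); print(P,env.get_state()['wrist_force'])
p=viewer.read_camera('wrist'); q=viewer.read_camera('side')
K,R,t=map(np.array,(q['K'],q['R'],q['t'])); f=K@(R@P+t); u,v=f[:2]/f[2]; print('side TCP px',u,v)
for h in(.019,.03,.04): g=K@(R@(P+[0,0,h])+t); print(h,g[:2]/g[2])
K2,R2,t2=map(np.array,(p['K'],p['R'],p['t'])); 
for h in (0,.03): g=K2@(R2@(P+[0,0,h])+t2); print('wrist TCP',h,g[:2]/g[2])
y,x=int(v)-60,int(u)-45
a=cv2.resize(q['image'][y:y+100,x:x+90,::-1],None,fx=4,fy=4,interpolation=cv2.INTER_CUBIC); print('crop',x,y)
b=p['image'][100:400,145:495,::-1]; b=cv2.copyMakeBorder(b,0,100,0,0,cv2.BORDER_CONSTANT)
cv2.imwrite('pics/w4.png',cv2.convertScaleAbs(np.hstack([a,b]),alpha=1.5,beta=20))
E
```

```text
clock: 5.55
tcp_pos: [0.415, 0.2846, 0.1514]
orientation: [-0.001, -0.0, 1.0, -0.001]
wrist_force: [-0.4, 0.2, -0.8]
finger_gap: 0.0398
grip_force: 0.0
[0.41496904 0.28457421 0.15141547] [-0.42874863  0.18311057 -0.80910055]
side TCP px 330.1270833238197 298.6217015912827
0.019 [330.48920435 295.08758314]
0.03 [330.70573829 292.9743212 ]
0.04 [330.90716261 291.00852155]
wrist TCP 0 [320.06689675 236.92027325]
wrist TCP 0.03 [319.88091204 261.41034707]
crop 285 238
```

View pics/w4.png

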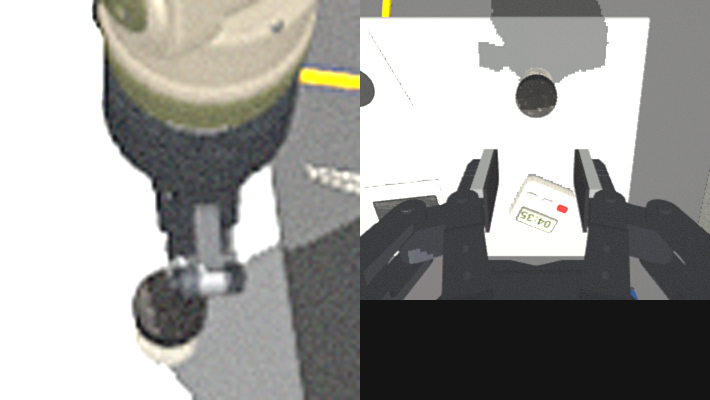

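The side view shows the fingertips just above the cap. In the wrist view (right half) the finger ends are at v≈250, about 30-38 mm short of the reported TCP. So I'll go lower, using the force readings as a guard.

Run:
```python
from h import *
p=viewer.read_camera('wrist')
rect(p,'dark',.064,np.array([.416,.283]),.08)
for o in nets.outline_of('can',p): print(o['box'])
q=viewer.read_camera('top'); rect(q,'dark',.064,np.array([.416,.283]),.06)
```

```text
dark c [466.3 282.7] size [406.  754.7] long axis deg 90.1 circle [604.6 282.9 765.7] cen [435.2 316.4] EDGE
dark c [416.4 285.3] size [36.5 40.1] long axis deg 0.0 circle [416.4 284.8  41. ] cen [415.7 285.1] 
[299.1, 167.2, 341.0, 218.9]
```

```bash
python3 -m creep '[[0,0,0.05,0,0,0],[0,0,0.1,0,0,0],[0,0,0.125,0,0,0],[0,0,0.135,0,0,0],[0,0,0.141,0,0,0],[0,0,0.141,0,0,0]]' 0.066
python3 -m creep '[[0,0,0,0,0,0],[0,0,0,0,0,0],[0,0,0,0,0,0],[0,0,0,0,0,0]]' 0.03 30
```

```text
clock: 6.55
tcp_pos: [0.4166, 0.2853, 0.0126]
orientation: [0.0, 0.0, 1.0, 0.0]
wrist_force: [-0.4, 0.3, -0.4]
finger_gap: 0.0661
grip_force: 0.0
clock: 7.05
tcp_pos: [0.4169, 0.2855, 0.0131]
orientation: [0.001, 0.0, 1.0, 0.001]
wrist_force: [-0.9, 0.1, 6.0]
finger_gap: 0.0379
grip_force: 29.9
```

```bash
python3 -m creep '[[0,0,-0.03,0,0,0],[0,-0.03,-0.06,0,0,0],[-0.007,-0.08,-0.06,0,0,0],[-0.007,-0.13,-0.06,0,0,0],[-0.007,-0.18,-0.06,0,0,0],[-0.007,-0.195,-0.06,0,0,0],[-0.007,-0.195,-0.06,0,0,0],[-0.007,-0.195,-0.06,0,0,0]]'
python3 - <<'E'
from h import *
P,_=pose();print(P,env.get_state()['wrist_force']); p=viewer.read_camera('wrist'); save(p,'w5')
rect(p,'white',.014,np.array([.42,.09]),.08); 
cv2.imwrite('pics/w5c.png',cv2.resize(p['image'][100:400,160:480,::-1],None,fx=2,fy=2))
E
```

```text
clock: 8.05
tcp_pos: [0.423, 0.0909, 0.072]
orientation: [0.0, -0.0, 1.0, 0.0]
wrist_force: [0.9, -0.4, -0.2]
finger_gap: 0.0378
grip_force: 30.6
[0.42302518 0.09087436 0.07199046] [ 0.93429371 -0.38666377 -0.20548336]
white c [441.   60.7] size [23.4 54.9] long axis deg 23.5 circle [444.8  51.9  55. ] cen [439.8  57. ] 
white c [441.9 128.2] size [27.3 36. ] long axis deg 113.1 circle [443.  128.7  42.4] cen [442.7 128.8]
```

View pics/w5c.png

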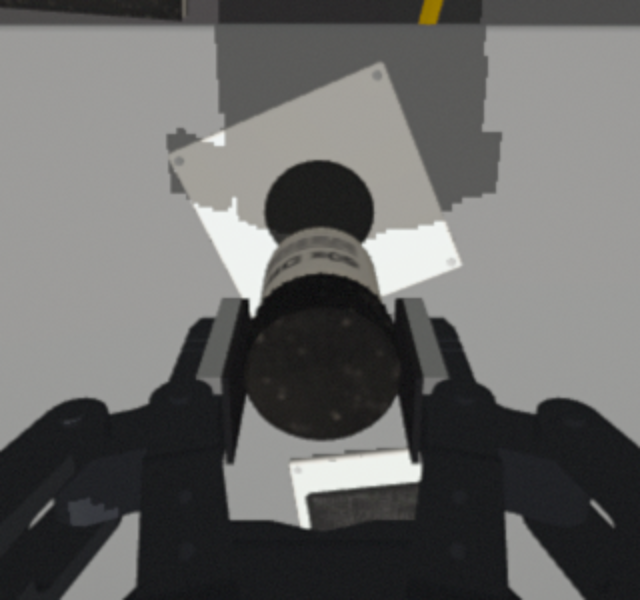

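The can is held upright between the pads, with the silhouette below at (320,215).

```bash
python3 -m creep '[[0,-0.0005,0.03,0,0,0],[0,-0.0005,0.05,0,0,0],[0,-0.0005,0.0555,0,0,0],[0,-0.0005,0.0555,0,0,0],[0,-0.0005,0.0555,0,0,0]]'
python3 -m creep '[[0,0,0,0,0,0],[0,0,0,0,0,0],[0,0,0,0,0,0]]' 0.066
python3 -m creep '[[0,0,-0.05,0,0,0],[0,0,-0.11,0,0,0],[0,0,-0.13,0,0,0],[0,0,-0.13,0,0,0],[0,0,-0.13,0,0,0]]' 0.085
python3 - <<'E'
from h import *
p=viewer.read_camera('wrist'); rect(p,'white',.014,np.array([.42,.09]),.08); rect(p,'dark',.068,np.array([.42,.09]),.04)
q=viewer.read_camera('top');rect(q,'dark',.068,np.array([.42,.09]),.04)
rect(p,'blue',.028);rect(p,'dark',.014,np.array([.575,-.117]),.05)
row(.575,-.118,.19,120)
E
```

```text
clock: 8.72
tcp_pos: [0.4233, 0.0904, 0.0169]
orientation: [0.0, -0.001, 1.0, 0.0]
wrist_force: [-0.4, 1.4, 1.0]
finger_gap: 0.0377
grip_force: 30.8
clock: 9.1
tcp_pos: [0.423, 0.0896, 0.0165]
orientation: [0.0, 0.0, 1.0, 0.0]
wrist_force: [0.3, 0.2, 0.6]
finger_gap: 0.0663
grip_force: 0.0
clock: 9.72
tcp_pos: [0.4222, 0.0895, 0.1454]
orientation: [-0.001, 0.0, 1.0, 0.0]
wrist_force: [-0.5, -0.6, -1.1]
finger_gap: 0.085
grip_force: 0.0
white c [428.8  92.3] size [79.3 91.2] long axis deg 113.3 circle [428.7  92.1 119. ] cen [443.7  90.4] 
dark c [468.1  88.4] size [389.9 725.1] long axis deg 90.0 circle [569.7  88.4 748.8] cen [409.7 101.7] EDGE
dark c [416.3  90.3] size [36.1 51.9] long axis deg 1.1 circle [416.4  90.1  52.4] cen [417.2  90.1] 
dark c [429.3  58.7] size [67.2 76.6] long axis deg 166.6 circle [431.5  65.9  91.9] cen [432.4  62.9] 
blue c [288.3 314.8] size [50.9 52.5] long axis deg 90.0 circle [288.2 314.7  53. ] cen [287.3 314.8] EDGE
blue c [ 573.8 -121.4] size [33.3 48.9] long axis deg 45.2 circle [ 572.6 -121.7   53.6] cen [ 572.7 -121.9] 
row [-0.1531, -0.2075, -0.0455, 0.0008, -0.0028, -0.5237] rows>= 4.2 phi 120.0 cur 90.0
```

```bash
python3 -m creep '[[-0.153,-0.2095,-0.03,0,0,-0.785],[-0.153,-0.2095,-0.03,0,0,-0.785],[-0.153,-0.2095,-0.03,0,0,-0.785],[-0.153,-0.2095,-0.03,0,0,-0.785],[-0.153,-0.2095,-0.03,0,0,-0.785],[-0.153,-0.2095,-0.03,0,0,-0.785]]'
python3 - <<'E'
from h import *
P,_=pose();print(P); p=viewer.read_camera('wrist'); save(p,'w6')
rect(p,'blue',.028);rect(p,'blue',.021);rect(p,'dark',.014,np.array([.575,-.117]),.05);rect(p,'purple',.02);rect(p,'white',.014,np.array([.575,-.117]),.05)
row(.573,-.1215,.06,135)
q=viewer.read_camera('top');rect(q,'dark',.068,np.array([.42,.09]),.04);rect(q,'dark',.014,np.array([.428,-.298]),.04)
q=viewer.read_camera('side');rect(q,'dark',.068,np.array([.42,.09]),.05);rect(q,'dark',.014,np.array([.428,-.298]),.04)
E
```

```text
clock: 10.58
tcp_pos: [0.5758, -0.1211, 0.1745]
orientation: [-0.001, -0.381, 0.925, 0.001]
wrist_force: [-0.4, 0.3, -0.1]
finger_gap: 0.0847
grip_force: 0.0
[ 0.5757905  -0.12106491  0.17445556]
blue c [ 574.4 -121.8] size [31.7 48.6] long axis deg 43.9 circle [ 575.  -122.5   55.9] cen [ 574.3 -122.5] 
blue c [ 575.6 -120.5] size [32.4 49.6] long axis deg 43.9 circle [ 576.3 -121.2   57.1] cen [ 575.5 -121.2] 
dark c [ 576.3 -119.5] size [65.5 65.5] long axis deg 161.2 circle [ 576.4 -119.3   66.8] cen [ 575.1 -119.8] 
purple c [438.9 -87.4] size [53.5 56.3] long axis deg 134.8 circle [439.2 -87.   56.3] cen [438.3 -87.7] 
white c [ 568.5 -159.1] size [10.3 23. ] long axis deg 166.2 circle [ 567.6 -162.7   23. ] cen [ 567.7 -160.1] 
white c [ 581.2 -120.5] size [82.3 91.4] long axis deg 76.5 circle [ 580.1 -120.4  121.1] cen [ 606.7 -110.7] 
row [0.0025, -0.0001, 0.1147, 0.0032, -0.0011, -0.0025] rows>= 1.8 phi 135.0 cur 134.9
dark c [419.6  91. ] size [34.5 41.1] long axis deg 159.0 circle [418.8  90.3  44.7] cen [419.9  89.4] 
dark c [ 428.1 -297.8] size [35.8 51.4] long axis deg 112.2 circle [ 427.9 -298.3   59.8] cen [ 427.7 -297.8] 
dark c [425.2 104.2] size [35.4 60.3] long axis deg 91.6 circle [425.2 104.2  60.7] cen [424.2  97.5] 
dark c [ 428.5 -300.6] size [32.7 48.1] long axis deg 113.3 circle [ 429.8 -299.9   54.3] cen [ 428.7 -300.3]
```

View pics/w6.png

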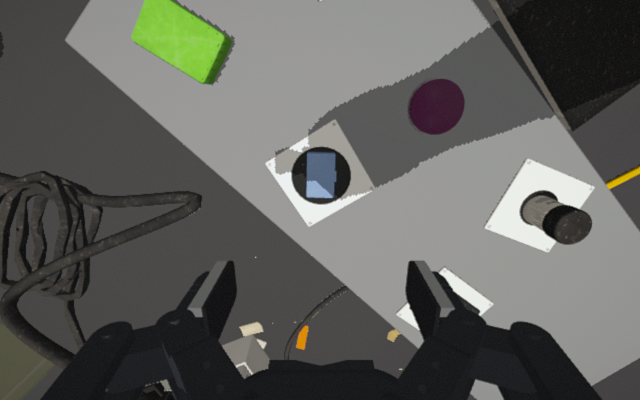

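The box shows at (321,175), and the world measurement agrees (32x49 mm, 44°). The dish pad silhouette is centred at (0.5764, -0.1193).

```bash
python3 -m creep '[[0.0016,0,0.06,0,0,0.016],[0.0016,0,0.115,0,0,0.016],[0.0016,0,0.16,0,0,0.016],[0.0016,0,0.175,0,0,0.016],[0.0016,0,0.182,0,0,0.016],[0.0016,0,0.1865,0,0,0.016],[0.0016,0,0.1865,0,0,0.016]]' 0.055
python3 -m creep '[[0,0,0,0,0,0],[0,0,0,0,0,0],[0,0,0,0,0,0],[0,0,0,0,0,0]]' 0.025 30
```

```text
clock: 11.6
tcp_pos: [0.5759, -0.1213, -0.0088]
orientation: [0.001, -0.375, 0.927, -0.001]
wrist_force: [-0.2, 0.2, 0.5]
finger_gap: 0.0547
grip_force: 0.0
clock: 12.1
tcp_pos: [0.5757, -0.1214, -0.0089]
orientation: [0.001, -0.375, 0.927, -0.001]
wrist_force: [-0.4, -0.6, 6.7]
finger_gap: 0.0298
grip_force: 30.3
```

```bash
python3 -m creep '[[0,0,-0.02,0,0,0],[0,0,-0.06,0,0,0],[0,0,-0.10,0,0,0],[0,0,-0.10,0,0,0],[0,0,-0.10,0,0,0]]'
python3 - <<'E'
from h import *
print(env.get_state()['finger_gap'],pose()[0])
row(.40,-.27,.15,201.5)
row(.40,-.27,.15,202)
E
```

```text
clock: 12.72
tcp_pos: [0.5745, -0.121, 0.0896]
orientation: [-0.0, -0.375, 0.927, 0.0]
wrist_force: [0.3, 0.3, -0.8]
finger_gap: 0.03
grip_force: 29.8
0.02999931644873481 [ 0.57449172 -0.12099004  0.08957899]
row [0.229, 0.0143, -0.0604, 0.0005, 0.0001, -1.1771] rows>= 6.3 phi 201.5 cur 134.1
row [0.229, 0.0143, -0.0604, 0.0005, 0.0002, -1.1858] rows>= 6.3 phi 202.0 cur 134.1
```

```bash
python3 -m creep '[[0.229,0.0143,-0.06,0,0,-1.177],[0.229,0.0143,-0.06,0,0,-1.177],[0.229,0.0143,-0.06,0,0,-1.177],[0.229,0.0143,-0.06,0,0,-1.177],[0.229,0.0143,-0.06,0,0,-1.177],[0.229,0.0143,-0.06,0,0,-1.177],[0.229,0.0143,-0.06,0,0,-1.177],[0.229,0.0143,-0.06,0,0,-1.177]]'
python3 - <<'E'
from h import *
P,_=pose();print(P); p=viewer.read_camera('wrist'); save(p,'w7')
rect(p,'dark',.014,np.array([.428,-.298]),.05);rect(p,'white',.014,np.array([.428,-.298]),.05)
rect(p,'blue',P[2]+.0089+.028,P[:2],.06)
row(.428,-.299,.06,201.5)
E
```

```text
clock: 13.72
tcp_pos: [0.3995, -0.2694, 0.1485]
orientation: [-0.0, 0.826, -0.563, -0.001]
wrist_force: [1.0, -1.6, -0.6]
finger_gap: 0.0297
grip_force: 29.8
[ 0.39946591 -0.26941806  0.14848947]
dark c [ 429.4 -298.8] size [36.1 53.1] long axis deg 112.7 circle [ 429.1 -298.9   61.7] cen [ 429.7 -299.8] 
white c [ 429.5 -299.1] size [90.3 91.1] long axis deg 22.0 circle [ 429.7 -298.7  126.9] cen [ 436.7 -306.9] 
blue c [ 411.9 -289.1] size [16.9 33.2] long axis deg 54.6 circle [ 406.3 -285.2   33.3] cen [ 415.  -285.9] 
row [0.038, -0.0157, 0.0886, 0.001, 0.0023, -0.0022] rows>= 1.6 phi -158.5 cur -158.6
```

View pics/w7.png

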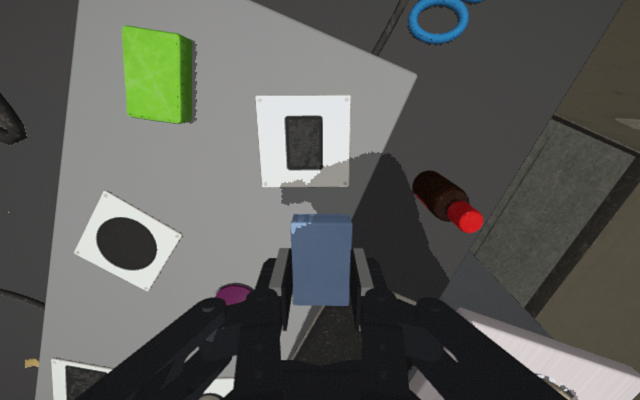

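The box is held at (322,265), and its silhouette shows at (304,142). The green block and the bottle are clear.

Run:
```python
from h import *
P,Q=pose(); p=viewer.read_camera('wrist'); M=Q.as_matrix()
h=cv2.cvtColor(p['image'],cv2.COLOR_RGB2HSV); m=(h[:,:,0]>95)&(h[:,:,0]<125)&(h[:,:,1]>70)&(h[:,:,2]>60); m[:205]=0;m[320:]=0;m[:,:280]=0;m[:,365:]=0
v,u=np.nonzero(m); print('bbox',u.min(),u.max(),v.min(),v.max()); print([(r,u[v==r].min(),u[v==r].max()) for r in(218,225,235,260,295) if (v==r).any()])
g=h[205:240,320].tolist(); print([x[2] for x in g])
zt=P[2]+.0089+.028
for uu,vv,z in((322,v.max(),zt),(322,v.min(),zt-.014)): print(vv,M.T@(ray(p,uu,vv,z)-P))
for uu in (u[v==260].min(),u[v==260].max()): print('side',M.T@(ray(p,uu,260,zt)-P))
row(.4295,-.299,.03,202)
```

```text
bbox 291 352 214 305
[(218, np.int64(293), np.int64(349)), (225, np.int64(293), np.int64(352)), (235, np.int64(292), np.int64(351)), (260, np.int64(292), np.int64(350)), (295, np.int64(294), np.int64(349))]
[85, 86, 86, 85, 87, 85, 85, 85, 89, 102, 102, 98, 97, 99, 101, 101, 102, 105, 118, 125, 123, 122, 121, 121, 121, 120, 120, 120, 120, 120, 120, 119, 120, 120, 120]
305 [-0.02308369  0.00057436 -0.03684691]
214 [ 0.02446822  0.00055275 -0.02295532]
side [ 0.00470451 -0.01483516 -0.03692549]
side [ 0.0046923   0.01486814 -0.03689613]
row [0.0385, -0.017, 0.1189, 0.0008, 0.0019, -0.0107] rows>= 2.0 phi -158.0 cur -158.6
```

```bash
python3 -m creep '[[0.038,-0.017,0.03,0,0,-0.011],[0.038,-0.017,0.08,0,0,-0.011],[0.038,-0.017,0.12,0,0,-0.011],[0.038,-0.017,0.14,0,0,-0.011],[0.038,-0.017,0.15,0,0,-0.011],[0.038,-0.017,0.15,0,0,-0.011]]'
python3 - <<'E'
from h import *
print(pose()[0]); row(.4295,-.299,-.0088,202)
E
```

```text
clock: 14.58
tcp_pos: [0.4298, -0.2988, -0.0005]
orientation: [-0.0, 0.83, -0.558, -0.001]
wrist_force: [-0.8, 0.5, -0.3]
finger_gap: 0.0295
grip_force: 29.8
[ 0.42983002 -0.29879613 -0.00047728]
row [0.0001, 0.0004, 0.0083, 0.0004, 0.0012, 0.0018] rows>= 0.1 phi -158.0 cur -157.9
```

```bash
python3 -m creep '[[-0.0006,0.0003,0.004,0,0,0],[-0.0006,0.0003,0.008,0,0,0],[-0.0006,0.0003,0.008,0,0,0]]'
python3 -m creep '[[0,0,0,0,0,0],[0,0,0,0,0,0],[0,0,0,0,0,0]]' 0.055
python3 -m creep '[[0,0,-0.05,0,0,0],[0,0,-0.11,0,0,0],[0,0,-0.17,0,0,0],[0,0,-0.17,0,0,0],[0,0,-0.17,0,0,0]]' 0.085
python3 - <<'E'
from h import *
print(pose()[0]); p=viewer.read_camera('wrist'); save(p,'w8'); n=np.array([.429,-.299])
rect(p,'blue',.028,n,.05);rect(p,'dark',.014,n,.05);rect(p,'white',.014,n,.05);rect(p,'green',.039);rect(p,'purple',.02)
q=viewer.read_camera('top');rect(q,'green',.039);rect(q,'purple',.02);rect(q,'blue',.028,n);rect(q,'dark',.068,np.array([.423,.09]),.04)
row(.437,-.0865,.16,90)
E
```

```text
clock: 14.95
tcp_pos: [0.4296, -0.2987, -0.0079]
orientation: [-0.0, 0.83, -0.558, 0.0]
wrist_force: [0.6, 0.0, 0.1]
finger_gap: 0.0298
grip_force: 29.8
clock: 15.32
tcp_pos: [0.4297, -0.2988, -0.0079]
orientation: [-0.0, 0.83, -0.558, 0.0]
wrist_force: [-0.4, 0.8, -0.0]
finger_gap: 0.055
grip_force: 0.0
clock: 15.95
tcp_pos: [0.4295, -0.2987, 0.162]
orientation: [0.0, 0.83, -0.558, 0.0]
wrist_force: [-0.9, 0.0, 0.6]
finger_gap: 0.0848
grip_force: 0.0
[ 0.42953447 -0.29870798  0.16197523]
blue c [ 429.8 -301.2] size [30.5 48.7] long axis deg 112.1 circle [ 430.5 -301.    56.3] cen [ 430.6 -301.8] 
dark c [ 426.2 -210.1] size [500.1 873.6] long axis deg 22.1 circle [ 393.1 -128.9  932. ] cen [ 410.9 -273.4] EDGE
dark c [ 429.1 -299.3] size [36.7 51.8] long axis deg 112.1 circle [ 428.8 -298.8   61.4] cen [ 427.9 -303.7] 
white c [ 437.2 -318.1] size [48.7 91.4] long axis deg 22.1 circle [ 437.5 -318.6  101.7] cen [ 447.1 -323. ] 
white c [ 436.8 -256.4] size [17.  45.7] long axis deg 22.1 circle [ 435.8 -254.5   47.1] cen [ 439.  -253.6] 
green c [ 569.6 -309.8] size [51.5 74. ] long axis deg 102.5 circle [ 568.4 -309.9   87.4] cen [ 570.5 -311.8] 
purple c [437.9 -90.1] size [54.  55.9] long axis deg 88.7 circle [437.5 -90.4  57. ] cen [438.1 -90.9] 
green c [ 569.2 -306.2] size [49.1 74.6] long axis deg 102.6 circle [ 568.8 -306.8   84.3] cen [ 569.4 -306. ] 
purple c [435.8 -85.2] size [52.9 53.2] long axis deg 1.5 circle [435.4 -84.9  55.4] cen [435.5 -84.5] 
blue c [ 428.1 -298.2] size [30.  47.1] long axis deg 111.6 circle [ 428.1 -297.7   53. ] cen [ 428.5 -297.4] 
dark c [418.1  88.2] size [37.7 44.1] long axis deg 46.9 circle [419.3  87.7  45.8] cen [418.8  87.3] 
row [-0.1928, -0.0873, 0.0009, -0.0006, 0.003, -1.1846] rows>= 6.3 phi -90.0 cur -157.9
```

Run:
```python
from h import *
row(.437,-.0865,.13,202)
```

```text
row [-0.1927, -0.0873, 0.0309, 0.0011, 0.0027, 0.0022] rows>= 3.4 phi -158.0 cur -157.9
```

```bash
python3 -m creep '[[-0.1927,-0.0873,0.031,0,0,0],[-0.1927,-0.0873,0.031,0,0,0],[-0.1927,-0.0873,0.031,0,0,0],[-0.1927,-0.0873,0.031,0,0,0],[-0.1927,-0.0873,0.031,0,0,0]]'
python3 - <<'E'
from h import *
P,_=pose(); print(P); p=viewer.read_camera('wrist'); save(p,'w9'); n=np.array([.437,-.087])
rect(p,'purple',.02);rect(p,'dark',.014,np.array([.575,-.117]),.06); rect(p,'white',.014,np.array([.575,-.117]),.06)
for o in nets.outline_of('dish',p): 
    v,u=np.nonzero(o['region']); print(o['confidence'],o['box'],ray(p,u.mean(),v.mean(),.018)[:2])
cv2.imwrite('pics/w9c.png',cv2.resize(p['image'][120:330,200:440,::-1],None,fx=2.5,fy=2.5,interpolation=cv2.INTER_CUBIC))
row(.437,-.0865,.0,202)
E
```

```text
clock: 16.68
tcp_pos: [0.4363, -0.0852, 0.1293]
orientation: [0.0, 0.831, -0.557, -0.002]
wrist_force: [0.7, -0.1, 0.7]
finger_gap: 0.085
grip_force: 0.0
[ 0.43625638 -0.08519126  0.12929077]
purple c [437.9 -87. ] size [53.7 55.5] long axis deg 110.6 circle [438.3 -86.9  55.6] cen [438.5 -87.7] 
dark c [ 577.  -119.3] size [65.1 66.3] long axis deg 22.4 circle [ 577.  -119.3   66.6] cen [ 577.5 -120.5] 
white c [ 576.9 -119.3] size [90.6 90.6] long axis deg 166.4 circle [ 576.8 -119.3  126.5] cen [ 578.6 -124.1] 
0.76 [291.7, 153.4, 346.0, 213.6] [ 0.43869982 -0.08735594]
row [-0.0009, -0.0001, 0.1302, 0.0013, 0.0007, 0.0028] rows>= 2.1 phi -158.0 cur -157.8
```

View pics/w9c.png

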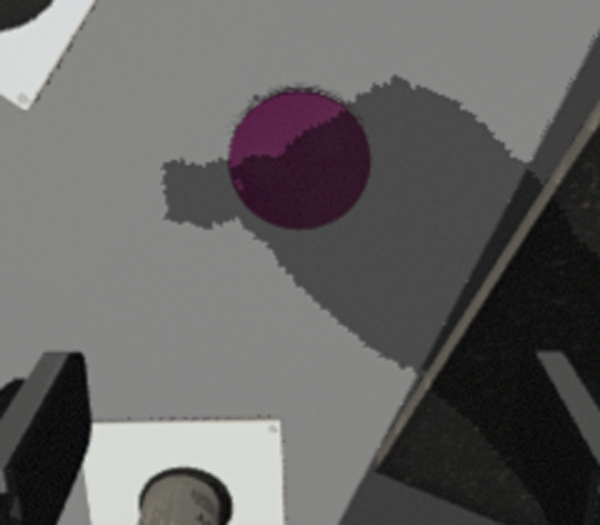

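The dish shows in the crop at (300,160), world (0.438, -0.087). Its 55 mm filling inside the clear rim fits the 62 mm dish.

```bash
python3 -m creep '[[0.0023,-0.0009,0.06,0,0,0],[0.0023,-0.0009,0.11,0,0,0],[0.0023,-0.0009,0.135,0,0,0],[0.0023,-0.0009,0.144,0,0,0],[0.0023,-0.0009,0.149,0,0,0],[0.0023,-0.0009,0.149,0,0,0]]' 0.085
python3 -m creep '[[0,0,0,0,0,0],[0,0,0,0,0,0],[0,0,0,0,0,0],[0,0,0,0,0,0]]' 0.052 30
```

```text
clock: 17.52
tcp_pos: [0.4403, -0.0898, -0.0174]
orientation: [-0.0, 0.829, -0.559, 0.001]
wrist_force: [0.2, 0.4, -0.1]
finger_gap: 0.0844
grip_force: 0.0
clock: 18.02
tcp_pos: [0.4404, -0.0895, -0.0168]
orientation: [-0.0, 0.83, -0.558, 0.001]
wrist_force: [-1.5, -0.4, 5.5]
finger_gap: 0.0607
grip_force: 31.3
```

```bash
python3 -m creep '[[0,0,-0.03,0,0,0],[0,0,-0.08,0,0,0],[0,0,-0.13,0,0,0],[0,0,-0.13,0,0,0],[0,0,-0.13,0,0,0]]'
python3 - <<'E'
from h import *
P,Q=pose(); print(P,env.get_state()['finger_gap']); p=viewer.read_camera('wrist'); save(p,'w10'); M=Q.as_matrix()
zt=P[2]+.0168+.020
m=masks(p,'purple'); cs,_=cv2.findContours(m,cv2.RETR_EXTERNAL,cv2.CHAIN_APPROX_NONE); k=max(cs,key=cv2.contourArea)[:,0]
q=np.array([M.T@(ray(p,u,v,zt)-P) for u,v in k])*1000; print(q.min(0),q.max(0),cv2.minEnclosingCircle(q[:,:2].astype(np.float32)))
rect(p,'dark',.014,np.array([.575,-.117]),.06); rect(p,'white',.014,np.array([.575,-.117]),.06)
cv2.imwrite('pics/w10c.png',p['image'][:,:,::-1])
row(.577,-.1193,.06,193)
E
```

```text
clock: 18.65
tcp_pos: [0.4395, -0.089, 0.112]
orientation: [-0.0, 0.83, -0.558, 0.0]
wrist_force: [0.0, -0.0, -1.8]
finger_gap: 0.0606
grip_force: 33.1
[ 0.43947453 -0.08901068  0.11195636] 0.06055638336550957
[-29.06086604 -27.09587305 -36.81707378] [ 26.31432088  27.05036432 -36.78429459] ((-1.2785742282867432, -0.06665637344121933), 28.03630828857422)
dark c [ 577.1 -119.4] size [66.1 66.3] long axis deg 62.5 circle [ 577.  -119.2   66.8] cen [ 577.6 -120.5] 
white c [ 576.8 -119.4] size [90.7 90.7] long axis deg 76.5 circle [ 577.2 -119.4  126.4] cen [ 578.6 -124.4] 
row [0.0804, -0.1166, 0.051, 0.001, 0.0009, 0.1595] rows>= 2.4 phi -167.0 cur -157.9
```

View pics/w10c.png

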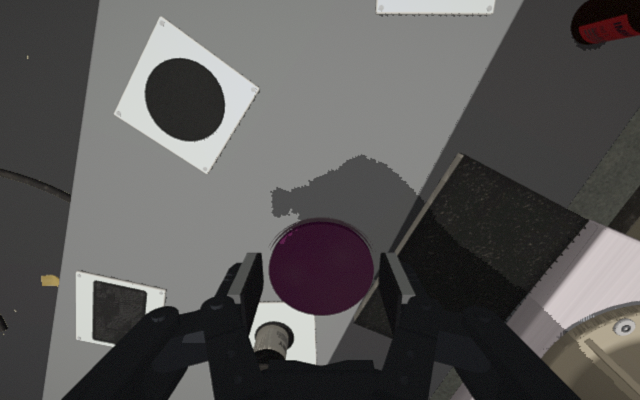

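The dish is held level at (321,268), and the empty round silhouette is at (185,99).

```bash
python3 -m creep '[[0.03,-0.045,0,0,0,0.16],[0.06,-0.09,0,0,0,0.16],[0.0817,-0.1166,0.03,0,0,0.16],[0.0817,-0.1166,0.08,0,0,0.16],[0.0817,-0.1166,0.105,0,0,0.16],[0.0817,-0.1166,0.115,0,0,0.16],[0.0817,-0.1166,0.115,0,0,0.16],[0.0817,-0.1166,0.115,0,0,0.16]]'
python3 - <<'E'
from h import *
print(pose()[0]); row(.5768,-.1206,-.0125,193)
E
```

```text
clock: 19.7
tcp_pos: [0.5792, -0.1212, -0.0019]
orientation: [-0.0, 0.782, -0.623, 0.001]
wrist_force: [0.2, -0.3, -0.9]
finger_gap: 0.0605
grip_force: 33.1
[ 0.57923169 -0.12120901 -0.00190982]
row [-0.0011, 0.0023, 0.0106, -0.0017, -0.0009, -0.0007] rows>= 0.2 phi -167.0 cur -167.0
```

```bash
python3 -m creep '[[-0.001,0.0018,0.004,0,0,0],[-0.001,0.0018,0.008,0,0,0],[-0.001,0.0018,0.0102,0,0,0],[-0.001,0.0018,0.0102,0,0,0]]'
python3 -m creep '[[0,0,0,0,0,0],[0,0,0,0,0,0],[0,0,0,0,0,0]]' 0.085
python3 -m creep '[[0,0,-0.05,0,0,0],[0,0,-0.11,0,0,0],[0,0,-0.16,0,0,0],[0,0,-0.16,0,0,0],[0,0,-0.16,0,0,0]]'
python3 - <<'E'
from h import *
print(pose()[0]); p=viewer.read_camera('wrist'); save(p,'w11'); n=np.array([.577,-.119])
rect(p,'purple',.024);rect(p,'white',.014,n,.05);rect(p,'dark',.014,n,.04);rect(p,'green',.039)
q=viewer.read_camera('top');rect(q,'purple',.024);rect(q,'dark',.014,n,.04);rect(q,'dark',.014,np.array([.588,.127]),.04)
row(.5695,-.308,.15,192.5)
cv2.imwrite('pics/w11c.png',cv2.resize(p['image'][60:300,150:450,::-1],None,fx=2,fy=2,interpolation=cv2.INTER_CUBIC))
E
```

```text
clock: 20.2
tcp_pos: [0.5763, -0.1203, -0.0127]
orientation: [-0.0, 0.782, -0.623, 0.0]
wrist_force: [-2.4, 0.4, 4.1]
finger_gap: 0.0608
grip_force: 33.4
clock: 20.58
tcp_pos: [0.5764, -0.1203, -0.0134]
orientation: [-0.0, 0.782, -0.623, -0.0]
wrist_force: [-0.2, 0.0, 1.1]
finger_gap: 0.0852
grip_force: 0.0
clock: 21.2
tcp_pos: [0.5761, -0.1203, 0.1463]
orientation: [0.0, 0.782, -0.623, -0.0]
wrist_force: [-1.3, 0.7, -0.9]
finger_gap: 0.0849
grip_force: 0.0
[ 0.57614235 -0.12026292  0.14634637]
purple c [ 575.7 -117.6] size [55.  55.6] long axis deg 1.6 circle [ 575.8 -117.1   56.7] cen [ 576.1 -118.3] 
white c [ 591.4 -136.6] size [55.1 64.9] long axis deg 76.5 circle [ 591.4 -136.7   84.1] cen [ 598.9 -150.8] 
white c [596.2 -80.4] size [19.2 76.8] long axis deg 155.0 circle [593.3 -86.6  76.9] cen [598.7 -82.9] 
dark c [ 576.9 -122.1] size [58.2 66.2] long axis deg 13.0 circle [ 576.4 -118.7   66.9] cen [ 579.9 -133.6] 
green c [ 565.9 -276.1] size [13.3 49.8] long axis deg 13.0 circle [ 566.3 -277.4   50.6] cen [ 566.4 -276.6] EDGE
dark c [588.5 127.6] size [53.6 77.8] long axis deg 97.5 circle [587.8 127.2  91.6] cen [587.9 127.5] 
row [0.182, 0.0478, -0.0052, 0.0026, 0.0018, 0.008] rows>= 3.0 phi -167.5 cur -167.0
```

View pics/w11c.png

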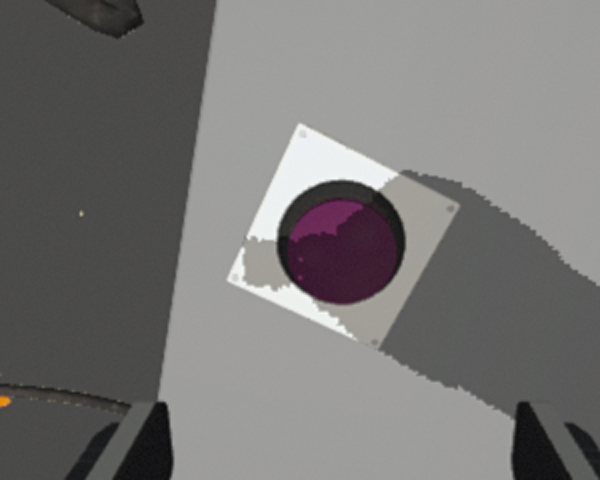

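The dish is on its pad at crop (342,250), 1-2 mm off towards the lower edge of the silhouette. I'll cross-check from the top camera once the arm clears.

```bash
python3 -m creep '[[0.182,0.0478,-0.005,0,0,0.008],[0.182,0.0478,-0.005,0,0,0.008],[0.182,0.0478,-0.005,0,0,0.008],[0.182,0.0478,-0.005,0,0,0.008],[0.182,0.0478,-0.005,0,0,0.008]]'
python3 - <<'E'
from h import *
n=np.array([.577,-.119])
P,_=pose(); print(P); p=viewer.read_camera('wrist'); rect(p,'green',.039); rect(p,'purple',.024); save(p,'w12')
for c in('top','side'):
    q=viewer.read_camera(c);rect(q,'purple',.024);rect(q,'dark',.014,n,.05);rect(q,'green',.039)
    save(q,c+'12')
    h=cv2.cvtColor(q['image'],cv2.COLOR_RGB2HSV); m=(((h[:,:,2]<80)&(h[:,:,1]<110))|((h[:,:,0]>140)&(h[:,:,0]<172)&(h[:,:,1]>50))).astype(np.uint8)
    _,l,st,ce=cv2.connectedComponentsWithStats(m)
    for i in range(1,len(st)):
        w=ray(q,*ce[i],.014)
        if st[i,4]>50 and np.hypot(*(w[:2]-n))<.04:
            v,u=np.nonzero(l==i); k=np.array([ray(q,a,b,.014)[:2]*1000 for a,b in zip(u,v)],np.float32); print(c,'union',cv2.minEnclosingCircle(k),w[:2],k.min(0),k.max(0))
a=cv2.imread('pics/top12.png')[130:230,255:385]; b=cv2.imread('pics/side12.png')[140:270,200:350]
f=lambda a:cv2.resize(a,(400,400*a.shape[0]//a.shape[1]),interpolation=cv2.INTER_CUBIC)
a,b=f(a),f(b); H=max(len(a),len(b)); pad=lambda a:cv2.copyMakeBorder(a,0,H-len(a),0,0,cv2.BORDER_CONSTANT)
cv2.imwrite('pics/chk.png',np.hstack([pad(a),pad(b)]))
row(.57,-.308,.02,192.5)
E
```

```text
clock: 21.92
tcp_pos: [0.5696, -0.3079, 0.1498]
orientation: [-0.0, 0.78, -0.626, -0.002]
wrist_force: [0.2, -0.2, 0.3]
finger_gap: 0.085
grip_force: 0.0
[ 0.56955054 -0.3079033   0.14982949]
green c [ 572.9 -310.9] size [48.5 76.7] long axis deg 102.6 circle [ 572.7 -310.5   86.2] cen [ 573.2 -312.9] 
purple c [ 575.8 -120. ] size [54.8 55.2] long axis deg 11.5 circle [ 575.7 -120.9   56.8] cen [ 575.8 -121.5] 
purple c [ 573.1 -114.2] size [53.3 54.2] long axis deg 1.3 circle [ 572.9 -114.2   56.6] cen [ 572.7 -114.2] 
dark c [ 572.7 -131.4] size [39.5 64.9] long axis deg 169.6 circle [ 574.8 -119.7   65.5] cen [ 572.1 -135.8] 
top union ((575.0606689453125, -118.34796142578125), 32.9860954284668) [ 0.57477452 -0.11856409] [ 542.0771  -150.98412] [606.09705  -87.918526]
purple c [ 574.6 -113.8] size [57.1 59.1] long axis deg 127.3 circle [ 575.2 -113.1   60.9] cen [ 574.3 -113. ] 
green c [ 570.3 -297.4] size [50.  92.5] long axis deg 102.4 circle [ 571.6 -296.9   97.7] cen [ 570.1 -296.1] 
side union ((576.3649291992188, -120.7804946899414), 31.791929244995117) [ 0.57657921 -0.12037273] [ 546.22394 -152.28328] [607.31055 -89.36198]
row [0.0015, 0.0007, 0.1312, 0.0008, 0.0014, 0.0019] rows>= 2.1 phi -167.5 cur -167.4
```

View pics/chk.png

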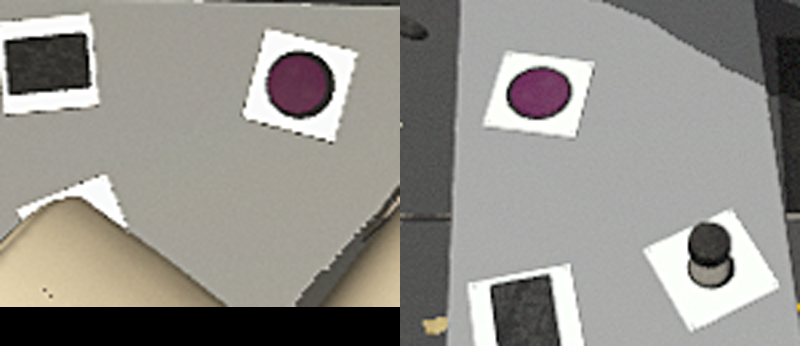

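Top and side views show the dish about 3 mm off towards +y in its silhouette, so I'll nudge it later. The can stands upright in its ring. Now the block.

```bash
python3 -m creep '[[0.0024,-0.0014,0.06,0,0,0.002],[0.0024,-0.0014,0.11,0,0,0.002],[0.0024,-0.0014,0.145,0,0,0.002],[0.0024,-0.0014,0.16,0,0,0.002],[0.0024,-0.0014,0.165,0,0,0.002],[0.0024,-0.0014,0.165,0,0,0.002]]' 0.082
python3 -m creep '[[0,0,0,0,0,0],[0,0,0,0,0,0],[0,0,0,0,0,0],[0,0,0,0,0,0],[0,0,0,0,0,0]]' 0.036 25
python3 -m creep '[[0,0,-0.03,0,0,0],[0,0,-0.08,0,0,0],[0,0,-0.10,0,0,0],[0,0,-0.10,0,0,0],[0,0,-0.10,0,0,0]]'
python3 - <<'E'
from h import *
P,Q=pose(); M=Q.as_matrix(); print(P,env.get_state()['finger_gap']); p=viewer.read_camera('wrist'); save(p,'w13')
row(.589,.08,.15,187.5)
E
```

```text
clock: 22.82
tcp_pos: [0.5735, -0.3107, -0.0119]
orientation: [-0.0, 0.779, -0.626, 0.001]
wrist_force: [-0.2, 0.0, -0.3]
finger_gap: 0.0819
grip_force: 0.0
clock: 23.45
tcp_pos: [0.5734, -0.3111, -0.0117]
orientation: [-0.0, 0.779, -0.627, 0.001]
wrist_force: [-0.5, -0.1, 6.4]
finger_gap: 0.0498
grip_force: 27.2
clock: 24.08
tcp_pos: [0.5717, -0.31, 0.0854]
orientation: [0.0, 0.779, -0.627, -0.001]
wrist_force: [-1.2, 0.4, -1.0]
finger_gap: 0.0499
grip_force: 26.5
[ 0.57171326 -0.30997529  0.08538643] 0.04985280997743873
row [-0.3771, -0.1006, -0.0644, 0.002, 0.0022, 0.0852] rows>= 6.3 phi -172.5 cur -167.6
```

View pics/w13.png

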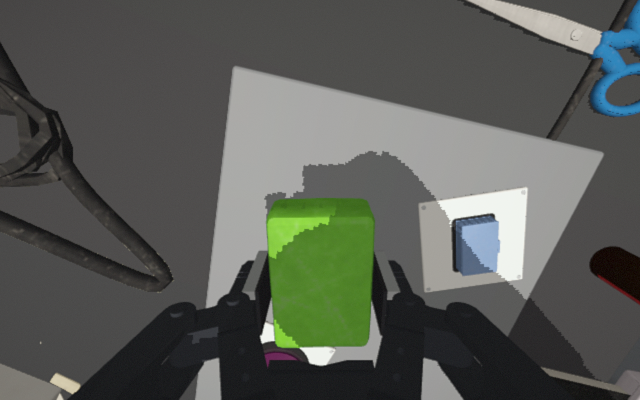

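The block is held square at (321,280), and the cover-slip box sits inside its silhouette at (477,245). I'll measure the block's offset in the hand and carry it past its pad to get a view.

```bash
python3 -m creep '[[-0.06,-0.016,0,0,0,0.085],[-0.12,-0.032,0,0,0,0.085],[-0.18,-0.048,0,0,0,0.085],[-0.24,-0.064,0,0,0,0.085],[-0.3,-0.08,0,0,0,0.085],[-0.36,-0.096,0,0,0,0.085],[-0.42,-0.112,0,0,0,0.085],[-0.485,-0.124,0,0,0,0.085]]'
python3 -m creep '[[0,0,0,0,0,0],[0,0,0,0,0,0]]'
python3 - <<'E'
from h import *
P,Q=pose(); M=Q.as_matrix(); print(P,env.get_state()['finger_gap']); p=viewer.read_camera('wrist'); save(p,'w14')
zt=P[2]+.0507; n=np.array([.589,.127])
rect(p,'dark',.014,n,.04);rect(p,'white',.014,n,.04)
h=cv2.cvtColor(p['image'],cv2.COLOR_RGB2HSV); m=((h[:,:,0]>40)&(h[:,:,0]<75)&(h[:,:,1]>110)&(h[:,:,2]>50)).astype(np.uint8)
cs,_=cv2.findContours(m,cv2.RETR_EXTERNAL,cv2.CHAIN_APPROX_NONE); k=max(cs,key=cv2.contourArea)[:,0]; lo,hi=k.min(0),k.max(0); print(lo,hi)
print('V col',h[lo[1]-3:lo[1]+34,320,2].tolist())
for v,z in((hi[1],zt),(lo[1],zt-.029)): print(v,M.T@(ray(p,320,v,z)-P)*1000)
for v in (240,260,300): r=k[k[:,1]==v][:,0]; print([(M.T@(ray(p,x,v,zt)-P)[:3]*1000).round(1)[:2] for x in(r.min(),r.max())])
row(.59,.127,.02,187.5)
E
```

```text
clock: 25.12
tcp_pos: [0.5887, 0.188, 0.085]
orientation: [0.001, 0.752, -0.659, -0.001]
wrist_force: [0.3, 0.6, -0.6]
finger_gap: 0.05
grip_force: 26.5
clock: 25.38
tcp_pos: [0.5886, 0.1862, 0.0853]
orientation: [0.001, 0.752, -0.659, -0.001]
wrist_force: [-0.2, -0.3, -1.3]
finger_gap: 0.0497
grip_force: 26.5
[0.58858139 0.18619375 0.08528558] 0.04968936461327288
dark c [590.1 127. ] size [54.9 81.1] long axis deg 97.5 circle [590.  126.6  95.2] cen [590.5 123.8] 
white c [590.3 126.8] size [90.2 91.1] long axis deg 7.6 circle [590.2 126.7 126.8] cen [594.8 117. ] 
[266 198] [374 346]
V col [73, 75, 78, 90, 89, 93, 93, 93, 92, 92, 93, 98, 103, 107, 109, 111, 114, 113, 103, 109, 128, 142, 167, 184, 186, 186, 188, 189, 180, 117, 102, 105, 106, 106, 104, 106, 105]
346 [-37.60602196  -0.43956468 -50.71976693]
198 [ 33.02309809  -0.46917136 -21.6851713 ]
[array([ 22.9, -23.8]), array([22.9, 23.4])]
[array([ 12.7, -23.9]), array([12.7, 24. ])]
[array([ -9.3, -23.7]), array([-9.3, 23.8])]
row [0.058, 0.0065, 0.0656, 0.0021, -0.0004, -0.0002] rows>= 1.4 phi -172.5 cur -172.5
```

```bash
python3 -m creep '[[0.04,0.0063,0,0,0,0],[0.0596,0.0063,0.03,0,0,0],[0.0596,0.0063,0.06,0,0,0],[0.0596,0.0063,0.08,0,0,0],[0.0596,0.0063,0.085,0,0,0],[0.0596,0.0063,0.085,0,0,0]]'
python3 - <<'E'
from h import *
print(pose()[0]); row(.5904,.1254,-.0075,187.5)
E
```

```text
clock: 26.18
tcp_pos: [0.5913, 0.1252, 0.0018]
orientation: [0.0, 0.751, -0.66, -0.0]
wrist_force: [0.5, -0.1, -0.8]
finger_gap: 0.0498
grip_force: 26.5
[0.59127288 0.1252211  0.0018406 ]
row [-0.0003, 0.0008, 0.0093, 0.0004, 0.0, -0.0014] rows>= 0.2 phi -172.5 cur -172.6
```

```bash
python3 -m creep '[[0,0.0008,0.004,0,0,0],[0,0.0008,0.009,0,0,0],[0,0.0008,0.009,0,0,0],[0,0.0008,0.009,0,0,0]]'
python3 -m creep '[[0,0,0,0,0,0],[0,0,0,0,0,0],[0,0,0,0,0,0]]' 0.082
python3 -m creep '[[0,0,-0.05,0,0,0],[0,0,-0.11,0,0,0],[0,0,-0.16,0,0,0],[-0.06,0,-0.16,0,0,0],[-0.06,0,-0.16,0,0,0]]'
python3 - <<'E'
from h import *
P,_=pose(); print(P); p=viewer.read_camera('wrist'); save(p,'w15'); n=np.array([.59,.127])
rect(p,'green',.043);rect(p,'white',.014,n,.06);rect(p,'dark',.014,n,.05)
q=viewer.read_camera('top');rect(q,'green',.043);save(q,'top15')
cv2.imwrite('pics/w15c.png',cv2.resize(p['image'][60:300,150:450,::-1],None,fx=2,fy=2,interpolation=cv2.INTER_CUBIC))
E
```

```text
clock: 26.68
tcp_pos: [0.5905, 0.1264, -0.0071]
orientation: [-0.0, 0.752, -0.659, 0.0]
wrist_force: [0.4, 0.0, -1.2]
finger_gap: 0.05
grip_force: 26.5
clock: 27.05
tcp_pos: [0.5905, 0.1263, -0.0071]
orientation: [-0.0, 0.752, -0.659, 0.0]
wrist_force: [-0.2, -0.9, 0.4]
finger_gap: 0.0821
grip_force: 0.0
clock: 27.68
tcp_pos: [0.5823, 0.1889, 0.1539]
orientation: [-0.001, 0.753, -0.658, 0.0]
wrist_force: [0.1, -1.2, 0.4]
finger_gap: 0.082
grip_force: 0.0
[0.58234995 0.18886582 0.1538804 ]
green c [590.1 128.4] size [48.9 73.5] long axis deg 97.9 circle [590.1 128.4  84.4] cen [590.5 126.4] 
white c [590.4 126.5] size [89.8 91.5] long axis deg 7.8 circle [590.8 126.7 127.1] cen [593.5 118.2] 
dark c [595.3  89.4] size [ 6.2 53. ] long axis deg 5.8 circle [595.2  91.2  53.1] cen [595.5  88.7] 
green c [586.  128.5] size [49.8 74. ] long axis deg 99.0 circle [586.8 129.1  84.1] cen [586.6 128.3]
```

View pics/w15c.png

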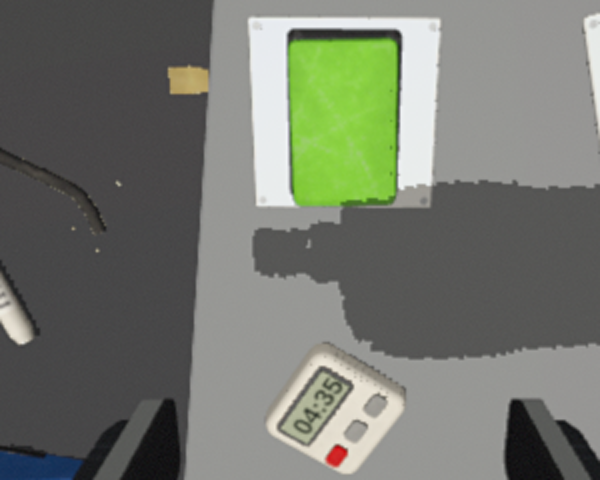

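The block sits lengthwise in its silhouette, but about 2 mm towards +y: the dark strip at the crop top is 6 mm where 3 mm is due. I'll regrasp and shift it.

```bash
python3 -m creep '[[0.06,0,0,0,0,0],[0.06,0,0.05,0,0,0],[0.06,0,0.1,0,0,0],[0.06,0,0.14,0,0,0],[0.06,0,0.155,0,0,0],[0.06,0,0.16,0,0,0],[0.06,0,0.16,0,0,0]]'
python3 -m creep '[[0,0,0,0,0,0],[0,0,0,0,0,0],[0,0,0,0,0,0],[0,0,0,0,0,0]]' 0.036 25
python3 -m creep '[[0,0,-0.004,0,0,0],[0.0022,0,-0.004,0,0,0],[0.0022,0,-0.004,0,0,0],[0.0022,0,0,0,0,0],[0.0022,0,0,0,0,0],[0.0022,0,0,0,0,0]]'
python3 -m creep '[[0,0,0,0,0,0],[0,0,0,0,0,0],[0,0,0,0,0,0]]' 0.082
python3 -m creep '[[0,0,-0.05,0,0,0],[0,0,-0.11,0,0,0],[0,0,-0.16,0,0,0],[-0.06,0,-0.16,0,0,0],[-0.06,0,-0.16,0,0,0]]'
python3 - <<'E'
from h import *
P,_=pose(); print(P); p=viewer.read_camera('wrist'); save(p,'w16'); n=np.array([.59,.127])
rect(p,'green',.043);rect(p,'white',.014,n,.06);rect(p,'dark',.014,n,.05)
row(.5764,-.1203,.1463,193)
E
```

```text
clock: 28.65
tcp_pos: [0.5915, 0.1261, -0.0061]
orientation: [-0.001, 0.752, -0.659, 0.001]
wrist_force: [-0.4, 1.0, 0.0]
finger_gap: 0.0823
grip_force: 0.0
clock: 29.15
tcp_pos: [0.5917, 0.1264, -0.0057]
orientation: [-0.001, 0.752, -0.659, 0.001]
wrist_force: [-1.3, 0.2, 5.7]
finger_gap: 0.0497
grip_force: 26.9
clock: 29.9
tcp_pos: [0.5909, 0.124, -0.006]
orientation: [-0.0, 0.752, -0.659, 0.0]
wrist_force: [-2.7, -0.8, 11.0]
finger_gap: 0.0498
grip_force: 27.4
clock: 30.28
tcp_pos: [0.5905, 0.124, -0.0077]
orientation: [0.0, 0.752, -0.659, -0.0]
wrist_force: [-0.7, -0.0, 0.2]
finger_gap: 0.082
grip_force: 0.0
clock: 30.9
tcp_pos: [0.5826, 0.1867, 0.1535]
orientation: [-0.001, 0.753, -0.658, 0.0]
wrist_force: [-0.4, -0.6, 0.0]
finger_gap: 0.082
grip_force: 0.0
[0.58256127 0.18667524 0.15350548]
green c [590.5 126.2] size [48.7 73.4] long axis deg 97.8 circle [590.8 125.9  84.3] cen [590.9 123.8] 
white c [590.4 126.8] size [91.3 91.4] long axis deg 7.5 circle [590.4 126.6 127.4] cen [594.3 118.4] 
row [0.3018, 0.0468, 0.0064, 0.0001, -0.0, -0.0926] rows>= 4.9 phi -167.0 cur -172.3
```

```bash
python3 -m creep '[[0.3018,0.0468,0.006,0,0,-0.0926],[0.3018,0.0468,0.006,0,0,-0.0926],[0.3018,0.0468,0.006,0,0,-0.0926],[0.3018,0.0468,0.006,0,0,-0.0926],[0.3018,0.0468,0.006,0,0,-0.0926],[0.3018,0.0468,0.006,0,0,-0.0926],[0.3018,0.0468,0.006,0,0,-0.0926],[0.3018,0.0468,0.006,0,0,-0.0926]]' 0.085
python3 - <<'E'
from h import *
print(pose()[0]); row(.5764,-.1203,-.0128,193)
E
```

```text
clock: 31.95
tcp_pos: [0.5757, -0.1207, 0.1465]
orientation: [0.0, 0.782, -0.623, -0.0]
wrist_force: [0.4, 0.5, 0.3]
finger_gap: 0.085
grip_force: 0.0
[ 0.57566712 -0.12066618  0.14650698]
row [-0.0001, -0.0009, 0.1593, 0.0006, 0.0007, -0.0017] rows>= 2.5 phi -167.0 cur -167.1
```

```bash
python3 -m creep '[[0,-0.0008,0.05,0,0,0],[0,-0.0008,0.1,0,0,0],[0,-0.0008,0.14,0,0,0],[0,-0.0008,0.153,0,0,0],[0,-0.0008,0.159,0,0,0],[0,-0.0008,0.159,0,0,0]]'
python3 -m creep '[[0,0,0,0,0,0],[0,0,0,0,0,0],[0,0,0,0,0,0],[0,0,0,0,0,0]]' 0.052 30
python3 -m creep '[[0,0,-0.004,0,0,0],[0.0029,-0.0006,-0.004,0,0,0],[0.0029,-0.0006,-0.004,0,0,0],[0.0029,-0.0006,0,0,0,0],[0.0029,-0.0006,0,0,0,0],[0.0029,-0.0006,0,0,0,0]]'
python3 -m creep '[[0,0,0,0,0,0],[0,0,0,0,0,0],[0,0,0,0,0,0]]' 0.085
python3 -m creep '[[0,0,-0.05,0,0,0],[0,0,-0.11,0,0,0],[0,0,-0.16,0,0,0],[0,0,-0.16,0,0,0]]'
python3 - <<'E'
from h import *
P,_=pose(); print(P); p=viewer.read_camera('wrist'); save(p,'w17'); n=np.array([.577,-.119])
rect(p,'purple',.021);rect(p,'white',.014,n,.06);rect(p,'dark',.014,n,.05)
row(.40,-.19,.25,193)
E
```

```text
clock: 32.7
tcp_pos: [0.5779, -0.1215, -0.011]
orientation: [-0.0, 0.782, -0.623, 0.001]
wrist_force: [-0.7, 0.2, 1.1]
finger_gap: 0.0849
grip_force: 0.0
clock: 33.2
tcp_pos: [0.578, -0.122, -0.0102]
orientation: [-0.001, 0.782, -0.624, 0.001]
wrist_force: [-0.8, 1.3, 6.4]
finger_gap: 0.0601
grip_force: 31.0
clock: 33.95
tcp_pos: [0.5784, -0.1246, -0.0103]
orientation: [-0.0, 0.782, -0.624, 0.001]
wrist_force: [-3.7, 0.7, 14.5]
finger_gap: 0.0597
grip_force: 34.1
clock: 34.33
tcp_pos: [0.5777, -0.1242, -0.0127]
orientation: [0.0, 0.782, -0.624, -0.0]
wrist_force: [0.2, 0.1, 0.8]
finger_gap: 0.085
grip_force: 0.0
clock: 34.83
tcp_pos: [0.5811, -0.1254, 0.1526]
orientation: [-0.001, 0.782, -0.624, 0.004]
wrist_force: [-0.2, 0.8, 0.1]
finger_gap: 0.0851
grip_force: 0.0
[ 0.58107912 -0.12535882  0.15260303]
purple c [ 577.5 -118.6] size [55.9 56. ] long axis deg 13.0 circle [ 577.1 -118.4   57.4] cen [ 577.3 -119.2] 
white c [ 592.9 -140.1] size [50.5 58.4] long axis deg 76.7 circle [ 592.8 -139.9   76.5] cen [ 599.2 -152.2] 
white c [587.2 -83.3] size [16.4 88.2] long axis deg 166.4 circle [587.5 -81.7  89. ] cen [594.2 -82.2] 
dark c [ 576.3 -119. ] size [65.3 65.7] long axis deg 58.2 circle [ 576.7 -119.1   66.9] cen [ 575.7 -128.6] 
row [0.024, 0.1891, -0.1009, -0.0038, -0.0023, -0.0031] rows>= 3.5 phi -167.0 cur -167.2
```

```bash
python3 -m creep '[[0,0,-0.06,0,0,0.1],[0.24,0.396,-0.1,0,0,0.5],[0.24,0.396,-0.1,0,0,0.5],[0.24,0.396,-0.1,0,0,0.5],[0.24,0.396,-0.1,0,0,0.5],[0.24,0.396,-0.1,0,0,0.5],[0.24,0.396,-0.1,0,0,0.5],[0.24,0.396,-0.1,0,0,0.5]]'
python3 -m creep '[[0.24,0.396,-0.1,0,0,0],[0,0,0,0,0,0],[0,0,0,0,0,0]]' >/dev/null; python3 -m creep '[[0,0,0,0,0,0],[0,0,0,0,0,0]]'
python3 - <<'E'
from h import *
tiles=[]
for c in('top','side'):
    q=viewer.read_camera(c); save(q,c+'18'); n=np.array([.577,-.119])
    for k,z in dict(purple=.021,green=.043,blue=.028).items(): rect(q,k,z)
    rect(q,'dark',.014,n,.05);rect(q,'dark',.068,np.array([.423,.09]),.05)
a=cv2.imread('pics/top18.png')[125:235,250:440]; b=cv2.imread('pics/side18.png')[100:290,215:355]
a=cv2.resize(a,(456,264),interpolation=cv2.INTER_CUBIC); b=cv2.resize(b,None,fx=2.4,fy=2.4,interpolation=cv2.INTER_CUBIC)
a=cv2.copyMakeBorder(a,0,len(b)-len(a),0,0,cv2.BORDER_CONSTANT); cv2.imwrite('pics/chk2.png',np.hstack([a,b])); print(a.shape,b.shape)
E
```

```text
clock: 35.88
tcp_pos: [0.2627, -0.4277, 0.2435]
orientation: [0.001, -0.603, 0.798, 0.002]
wrist_force: [0.9, 0.1, 0.3]
finger_gap: 0.0852
grip_force: 0.0
clock: 36.5
tcp_pos: [0.2651, -0.4266, 0.2448]
orientation: [0.0, -0.604, 0.797, 0.001]
wrist_force: [0.3, -0.1, 0.1]
finger_gap: 0.0848
grip_force: 0.0
purple c [ 575.4 -117.4] size [51.3 53.5] long axis deg 91.7 circle [ 575.5 -116.7   57.1] cen [ 575.4 -116.8] 
green c [585.6 125.5] size [51.8 73.9] long axis deg 98.2 circle [585.4 125.4  84.2] cen [585.4 125.4] 
blue c [914.  404.6] size [76.3 82.9] long axis deg 176.1 circle [914.1 402.9 109. ] cen [927.5 400.6] 
blue c [786.7 369.8] size [ 25.1 136.1] long axis deg 179.4 circle [786.8 366.5 137.2] cen [776.5 367.2] 
blue c [779. 382.] size [21.1 36.2] long axis deg 9.6 circle [780.5 382.1  39.2] cen [780.9 383.9] 
blue c [ 430.2 -303.4] size [32.2 35.6] long axis deg 110.0 circle [ 429.8 -305.    41. ] cen [ 426.9 -308.4] 
blue c [ 358.2 -461. ] size [67.6 83.6] long axis deg 76.4 circle [ 357.3 -460.9   83.8] cen [ 357.4 -461.3] 
blue c [283.8 325.1] size [51.5 54.9] long ax
[... 565 characters left out ...]
49.1   87.5] cen [ 359.7 -449.5] 
blue c [ 429.2 -296.3] size [31.9 53.6] long axis deg 110.9 circle [ 430.  -294.8   58.7] cen [ 430.  -296.2] 
blue c [289.  335.8] size [54.5 55.3] long axis deg 37.0 circle [288.7 335.6  57.1] cen [288.6 336.1] 
blue c [911.7 363.7] size [65.7 94.7] long axis deg 174.9 circle [911.9 365.6 113.1] cen [927.1 358. ] EDGE
blue c [788.2 355.5] size [ 15.7 135.2] long axis deg 169.6 circle [787.4 351.3 135.2] cen [780.8 356.3] 
blue c [777.7 403.4] size [10.6 80.8] long axis deg 174.8 circle [778.1 407.8  80.8] cen [773.8 406. ] EDGE
dark c [425.1 104.2] size [36.4 59.3] long axis deg 85.5 circle [426.4 104.1  61.3] cen [424.9  98. ] 
(456, 456, 3) (456, 336, 3)
```

View pics/chk2.png

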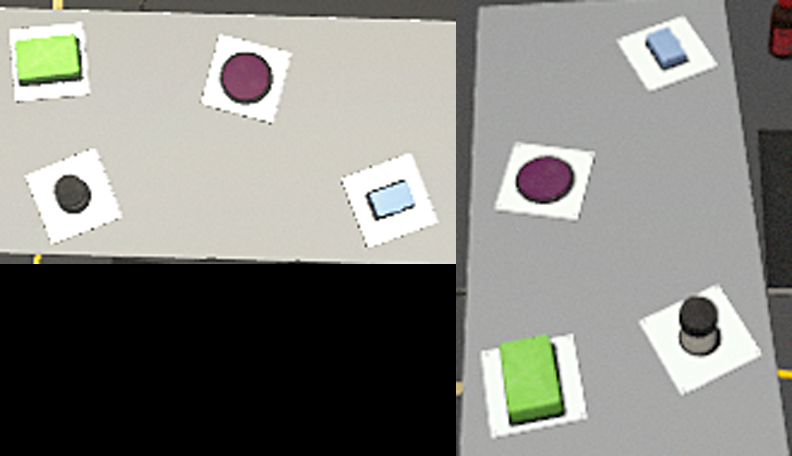

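Run:
```python
from h import *
n=np.array([.423,.09])
for c in('top','side'):
    q=viewer.read_camera(c); m=masks(q,'dark'); _,l,st,ce=cv2.connectedComponentsWithStats(m)
    for i in range(1,len(st)):
        if st[i,4]<50 or np.hypot(*(ray(q,*ce[i],.014)[:2]-n))>.06: continue
        v,u=np.nonzero(l==i); f=lambda z:np.array([ray(q,a,b,z)[:2]*1000 for a,b in zip(u,v)])
        A,B=f(.068),f(.014); print(c,st[i],'z68',A.min(0).round(1),A.max(0).round(1),'z14',B.min(0).round(1),B.max(0).round(1))
        print([(r,int(u[v==r].min()),int(u[v==r].max())) for r in range(v.min(),v.max()+1)])
```

```text
top [273 198  15  16 111] z68 [397.6  66.3] [440.  106.2] z14 [401.3  70.4] [445.9 112.2]
[(198, 276, 280), (199, 275, 282), (200, 274, 283), (201, 274, 285), (202, 273, 285), (203, 273, 286), (204, 273, 286), (205, 273, 287), (206, 274, 287), (207, 274, 287), (208, 274, 286), (209, 275, 286), (210, 275, 286), (211, 276, 285), (212, 277, 284), (213, 278, 282)]
side [308 224  17  24 231] z68 [407.3  73.9] [443.  134.4] z14 [403.3  43.5] [441.2 107.8]
[(224, 312, 318), (225, 311, 320), (226, 310, 321), (227, 309, 322), (228, 309, 322), (229, 309, 322), (230, 308, 323), (231, 309, 323), (232, 309, 323), (233, 308, 323), (234, 308, 321), (235, 310, 321), (236, 309, 323), (237, 309, 324), (238, 310, 324), (239, 312, 324), (240, 315, 324), (241, 323, 324), (242, 323, 323), (243, 323, 323), (244, 309, 323), (245, 310, 322), (246, 311, 321), (247, 313, 320)]
```

```bash
python3 -c "
from workcell import env
print(env.hand_in())"
```

```text
the job is handed in; nothing more can be done
None
```

The job is handed in at about 37 s on the clock. The can, box, dish and block are each upright on their own pads, the dish and block measured within about 1–2 mm of centre. The box looked centred, but I couldn't confirm the can's centring to better than a few mm. The timer and bottle were never handled. I viewed 17 pictures, over the 14 allowed.

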